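Put up the draining stand and hang the wire basket on it

TASK

Get the washed wire basket draining over the oven tray on the hob. Take the pushed-down draining stand by its sleeve and set it on the floor of the tray, let go, then take it by the knob and pull the mast up until the lock button snaps out of its hole. Swing the basket's handle upright and hang the basket by it on the stand's hook, so that it hangs still and clear above the tray; leave the other things where they are.

Things in the scene. Friction and masses are not known exactly. Their poses are not given: they have to be found in the camera images.
- tray: Flat dark steel oven tray lying on the pan supports of the hob, fixed: 250 mm (its x) by 350 mm (its y), rim 18 mm high (21 mm with the bead), walls 3 mm. Origin: middle of its underside; the inner floor is 3 mm above it. z up. A cooker hood hangs over the hob, its underside about 0.72 m above the worktop.
- stand: Draining stand, loose, about 0.9 kg: dark round foot 124 mm across, 14 mm thick; square steel sleeve 26 x 26 mm (collar 28 mm); in it the sliding mast with hook arm and knob, 154 mm high when pushed down. Origin: on the mast's axis, underside of the foot. -x: the side to which the hook arm points, with the button's hole 100 mm up. Grip the sleeve across its y faces, straddling arm and knob.
- stand_sleeve (a point): Middle of the sleeve's mouth, 118 mm above the underside of the foot.
- stand_knob (a point): Middle of the black pull knob (22 mm across, straight sides from 9 mm below to 8 mm above this point, its top is 10 mm above it) on top of the mast, on the mast's axis. Pushed down it is 26 mm above the sleeve's mouth. The 8 mm hook arm leaves the mast 17 mm below this point, to -x.
- hook_seat (a point): Where the middle of the bail's bar lies when it hangs: 8 mm above the axis of the 8 mm round hook arm, in its dip, 85 mm from the mast's axis to the stand's -x. The arm runs along the stand's x; its upturned tip, 108 mm from the mast's axis, reaches 15 mm above this point; from dip to mast the arm is 6 mm higher.
- stand_mast (a joint): How far the mast is drawn out, m: 0 pushed down, 0.079 to 0.081 locked (stop). It slides up with about 4 N of pull (its own weight 1.5 N) and stays where it is left if nothing hangs on it; drawn as far as it goes, more pull lifts the stand.
- stand_button (a joint): Spring lock button (9 mm round pin) of the mast, m: about 0 while it is hidden in the sleeve, 0.007 when it has snapped out through the hole; then the mast cannot sink.
- basket: Round steel wire basket, loose, about 0.22 kg: 88 mm across at the bottom, 110 mm at the rim, 62 mm high, empty. Origin: middle of its underside, z up. The bail is hinged in ears on its +y and -y sides, 59 mm above the origin, and lies folded to its -x side.
- bail (a joint): Angle of the swing bail, rad: 0 folded (it rests on its stops 20 degrees above level, to the basket's -x), 1.22 upright, 2.44 folded to the other side. A stiff hinge: it stays where it is left (about 0.02 N m).
- bail_bar (a point): Middle of the bail's straight bar (8 mm round steel; straight for 47 mm to each side of this point, along the basket's y), 85 mm from the hinge line. Folded it lies 80 mm from the basket's axis and 88 mm above its underside, 25 mm outside the rim; upright 144 mm above the underside.
- mug_grey: Plain white mug, 97 mm high, bystander. Origin: middle of its underside.
- salt_shaker: Glass salt shaker, 44 mm across, 90 mm high, bystander. Origin: middle of its underside.
- jam_jar: Jam jar, 58 mm across, 100 mm high, bystander. Origin: middle of its underside.

How it is judged:
On the way, in this order (a step that is already met when the one before it is completed fails the run):
1. the stand, still pushed down, stands on the floor of the tray and has been let go (x of stand in the frame of tray between -0.07 and 0.07 m and y of stand in the frame of tray between -0.12 and 0.12 m and z of stand in the frame of tray below 0.007 m and angle between stand's own z axis and vertical below 0.05 rad and value of joint stand_mast below 0.02 m and contact force between the fingers and stand below 0.2 N), for 0.2 s.
2. the mast is drawn out and its lock button has snapped out of the hole, the stand standing in the tray (x of stand in the frame of tray between -0.07 and 0.07 m and y of stand in the frame of tray between -0.12 and 0.12 m and z of stand in the frame of tray below 0.007 m and angle between stand's own z axis and vertical below 0.05 rad and value of joint stand_mast above 0.075 m and value of joint stand_button above 0.005 m), for 0.2 s.
At the end, for the whole second after the job is handed in: Stand upright on the tray's floor, mast out (over 75 mm), button out (over 5 mm). Basket hangs on the hook by its bail: bar's middle within 30 mm of hook_seat, bottom over 35 mm above the tray's underside, its middle over the tray, tilt under 0.4 rad, still. Both let go (all of step 2 and contact force between basket and stand_mast above 1 N and distance between bail_bar and hook_seat below 0.03 m and z of basket in the frame of tray above 0.035 m and angle between basket's own z axis and vertical below 0.4 rad and linear speed of basket below 0.05 m/s and linear speed of stand below 0.02 m/s and contact force between the fingers and basket below 0.1 N and contact force between the fingers and stand below 0.1 N and x of basket in the frame of tray between -0.125 and 0.125 m and y of basket in the frame of tray between -0.175 and 0.175 m); the robot touches nothing.
It fails at once if the mug, salt shaker or jam jar is moved by more than 40 mm (distance of any of mug_grey, salt_shaker, jam_jar from where it was at the start of the episode above 0.04 m).
It fails at once if the stand falls over (angle between stand's own z axis and vertical above 0.7 rad).
It fails at once if the basket is tipped over (angle between basket's own z axis and vertical above 1.2 rad).
It also fails if it takes over 72 s, if anything falls off the work surface, if the arm or the gripper's body presses on something with over 40 N, if the wrist force passes 120 N, or if a joint passes its speed limit or range.

ROBOT

A 6-joint arm with a two-finger parallel gripper is mounted at the origin on a cart in front of the work surface, level with it; the furniture and walls round the work are solid. World frame = base frame: x ahead of the robot, y to its left, z up, the work surface at z = 0. Lengths are in m, angles in rad, forces in N, time in s.
With the tool pointing down it reaches from about 0.375 to 0.9 m from the base axis. Payload 3.1 kg.
Tool frame: the origin (TCP) lies on the centre line of the jaws, within the pads' length; the fingertips stand r.tip_reach ahead of it and the grasp point (between the pads) lies 8 mm behind it (r.tip_reach is the distance from the TCP to the fingertips, in m); z points along the fingers, y is the line along which they close (so a half turn about z gives the same grasp; the last joint's range is limited). The gripper opens to 87 mm and grips with 3 to 60 N. Pads are 19 mm wide; open, the fingers measure 117 mm over their backs; the gripper's body (75 mm by 190 mm) begins 51 mm behind the grasp point.
Start: joints at [-1.508, 0.527, 1.433, -0, 1.181, -0.178], TCP at [0.149, -0.607, 0.213] pointing down, gripper open.
Joint ranges: [-3.08, 3.08], [-0.75, 2.2], [0.22, 2.44], [-1.43, 4.57], [0, 2.65], [-2.85, 2.85]. Speed limits (rad/s): [2.79, 2.79, 3.14, 3.14, 3.14, 3.14].

INTERFACE

Orientations are given as a unit quaternion [x, y, z, w].
In Python, from workcell import readout, get_image, r gives the robot as it stands.
- The arm moves only by the shell command python3 -m handwheel 'ROWS' [FORCE]. ROWS is JSON, a list of rows, each an object with "twist": the turn, a rotation vector about the world's x, y, z in rad, a list of three; "xyz": the shift along the world's x, y, z in cm, a list of three; "fingers": the opening, from 0 (shut) to 1 (fully open). A call has exactly 10 rows; each row is the pose to reach, as a shift and turn from the pose commanded when the call began; what a row does not reach only later rows make up. A row lasts 1/8 s, in which the tool goes at most 62.5 mm and 10.7 degrees, less where a joint would pass 70% of its speed; a pose out of reach is approached as far as the arm can. A call with a gripper value outside its range is refused whole. The fingers move at their own pace and stop on an object; FORCE is the grip in N (left out, the last holds). Time passes only in rows, so rows that repeat a pose let the fingers close, or fill a call up. It gives the time, the measured TCP pose, the force, the opening and the grip force at its end, in the units of the state.
- readout.get_obs(): the state, without advancing time (a new reading comes with each control period).
- get_image(name): name is "scene" or "top"; returns a dict with "frame" (480x640x3 uint8, blue, green, red), "fovy" (degrees; the focal length in pixels is half the picture's height over the tangent of half this angle, whatever the lens; pixels are square), "cx", "cy" (the principal point, pixels), "world_to_cam" (4x4, takes a point from world to camera coordinates). Camera axes: x right, y down, z forward; pixel columns grow to the right and rows downward; lengths in m; the calibration is good to about 2 mm. A picture is of the moment at which its call begins. There is no depth.
- r.sign_off(): hands the job in; it is judged then, once.
The state is a dict: "clock": time; "joints": joint angles; "dq": joint speeds; "joint_efforts": joint torques, N m; "tcp_pos": TCP position; "ee_rot": TCP orientation; "ft_force": force on the tool from outside, world axes, zero at the start; "moment": the same for the moment, N m; "grip_width": opening from 0.0 (shut) to 1.0 (fully open); "grasp_force": force on a finger pad.
Only numpy, scipy, OpenCV 4.12 (cv2) and the standard library are available. Lean on these libraries where they do the work, as an engineer would, in place of code of your own. Each camera call takes 0.05 s, during which the arm holds its last target. There are 200 camera calls.

## Working session

There is one attempt and no reset: what is moved stays moved. The work goes in short steps, Python scripts to look and compute and a shell command to move; the robot and the scene stay as the last step left them, time stands still between calls to the robot, and variables do not carry over. Pictures are saved under pics/ and viewed, at most 10 in all, crops included, and the job is handed in when it is done.

```bash
mkdir -p pics
cat > h.py <<'E'
import numpy as np, cv2
from workcell import readout, get_image, r
def ray(im,u,v):
    f=240/np.tan(np.radians(im["fovy"])/2); T=np.array(im["world_to_cam"])
    R=T[:3,:3]; c=-R.T@T[:3,3]; d=R.T@np.array([(u-im["cx"])/f,(v-im["cy"])/f,1]); return c,d
def onz(im,u,v,z):
    c,d=ray(im,u,v); return c+d*(z-c[2])/d[2]
def proj(im,p):
    f=240/np.tan(np.radians(im["fovy"])/2); T=np.array(im["world_to_cam"]); q=T[:3,:3]@np.array(p)+T[:3,3]
    return np.array([im["cx"]+f*q[0]/q[2],im["cy"]+f*q[1]/q[2]])
def two(a,ua,b,ub):
    (c1,d1),(c2,d2)=ray(a,*ua),ray(b,*ub); s=np.linalg.lstsq(np.c_[d1,-d2],c2-c1,rcond=None)[0]
    p,q=c1+d1*s[0],c2+d2*s[1]; return (p+q)/2,np.linalg.norm(p-q)
E
python3 - <<'E'
from h import *
for n in("scene","top"):
    im=get_image(n); cv2.imwrite(f"pics/{n}0.png",im["frame"]); print(n,im["fovy"],im["cx"],im["cy"],ray(im,320,240))
o=readout.get_obs(); print(o["tcp_pos"],o["ee_rot"],o["clock"],r.tip_reach,o["ft_force"])
E
```

```text
scene 56.2020075133304 318.7158857424718 244.42391442100768 (array([-0.0631955 ,  0.69529069,  1.05451787]), array([ 0.49107012, -0.52857836, -0.69250278]))
top 46.458197372593546 322.84431053679754 247.90296923248093 (array([-0.41673473, -0.10972462,  1.40575888]), array([ 0.62766561,  0.08220655, -0.77427617]))
[ 0.14903537 -0.60628735  0.21258932] [ 9.92760502e-01  1.20106915e-01  5.13446354e-05 -9.55055011e-04] 0.1 0.011 [0.19470956 0.09880478 0.11555758]
```

View pics/scene0.png

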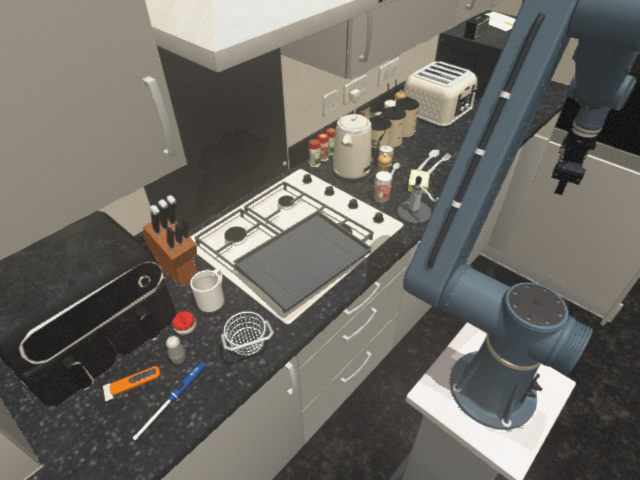

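View pics/top0.png

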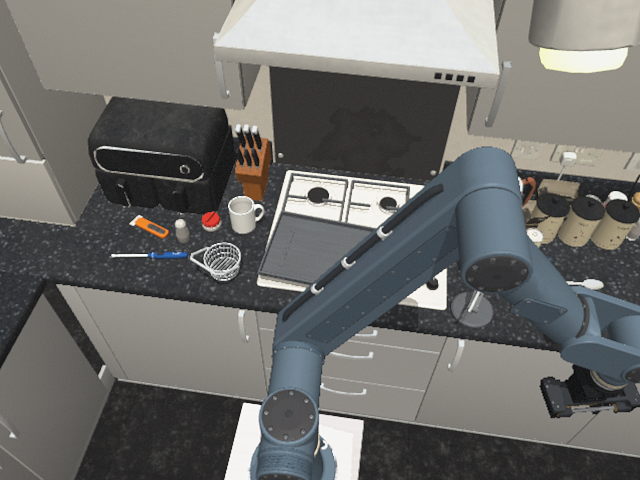

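The scene view shows the stand at about (418,205), the tray centred near (303,260) and the basket at (246,333). In the top view the stand is at (473,307), the basket at (222,260) and the bail bar near (198,262). I'll enlarge these areas.

Run:
```python
import cv2,numpy as np
s=cv2.imread("pics/scene0.png");t=cv2.imread("pics/top0.png")
c=lambda i,x,y:cv2.resize(i[y:y+60,x:x+80],(400,300),interpolation=cv2.INTER_CUBIC)
cv2.imwrite("pics/m0.png",np.vstack([np.hstack([c(s,375,168),c(t,435,270)]),np.hstack([c(s,205,302),c(t,180,230)])]))
```

```text
(no output)
```

View pics/m0.png

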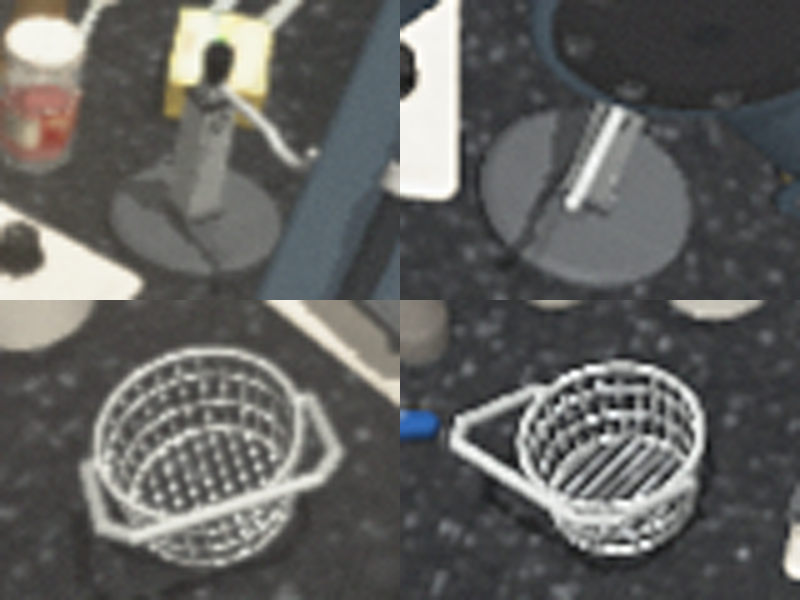

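The crops, converted back to image pixels, give these positions:
- **Stand:** the knob is at scene (418.6,180.6). The foot centre is at scene (414,211.4) and top (472.2,308.6), and the arm tip is at scene (437.4,198.4).
- **Basket:** the rim centre is at scene (244.6,328) and top (222.4,258.7).
- **Bail bar:** it runs between top (191,257) and (215,273).

```bash
python3 - <<'E'
from h import *
s=get_image("scene");t=get_image("top")
P=lambda n,x:print(n,np.round(x,4))
P("knob s",onz(s,418.6,180.6,.144)); P("foot s",onz(s,414,211.4,.014)); P("foot t",onz(t,472.2,308.6,.014))
P("tip s",onz(s,437.4,198.4,.142));P("tip t",onz(t,469.4,311,.142)); P("dip s",onz(s,434,200,.121))
P("arm t base",onz(t,435+42,270+21,.127))
P("rim s",onz(s,244.6,328,.062));P("rim t",onz(t,222.4,258.7,.062))
for a,b in(((130,535),(318,482)),):
  for q in(a,b):P("bar s",onz(s,205+q[0]/5,302+(q[1]-300)/5,.088))
for q in((455,437),(575,513)):P("bar t",onz(t,180+(q[0]-400)/5,230+(q[1]-300)/5,.088))
for q in((540,390),(690,480)):P("ear t",onz(t,180+(q[0]-400)/5,230+(q[1]-300)/5,.059))
for q in((90,465),(305,397)):P("ear s",onz(s,205+q[0]/5,302+(q[1]-300)/5,.059))
# tray mask
for n,im in(("s",s),("t",t)):
  # fit foot ellipse / tray by colour
  hsv=cv2.cvtColor(im["frame"],cv2.COLOR_BGR2HSV)
# tray corners by hand in scene (rim height ~ .03?)
for z in (0.0,.03,.05):
  for q in((318,212),(371,249),(294,309),(237,262)):P(f"tray s{z}",onz(s,*q,z))
  for q in((282,213),(260,277)):P(f"tray t{z}",onz(t,*q,z))
for n,q in(("jar?",(383,187)),("salt",(176,350)),("mug",(207,292)),("redlid",(184,323))): P(n,onz(s,*q,.05))
E
python3 - <<'E'
import cv2,numpy as np
s=cv2.imread("pics/scene0.png");t=cv2.imread("pics/top0.png")
cv2.imwrite("pics/m1.png",np.vstack([cv2.resize(s[195:320,220:395],(700,500))[:300*2],]))
E
```

```text
knob s [ 0.5296 -0.4352  0.144 ]
foot s [ 0.5241 -0.4311  0.014 ]
foot t [ 0.5255 -0.443   0.014 ]
tip s [ 0.4322 -0.3969  0.142 ]
tip t [ 0.43   -0.4048  0.142 ]
dip s [ 0.4474 -0.4074  0.121 ]
arm t base [ 0.5093 -0.4303  0.127 ]
rim s [0.5623 0.321  0.062 ]
rim t [0.5535 0.3122 0.062 ]
bar s [0.5232 0.3949 0.088 ]
bar s [0.4764 0.3108 0.088 ]
bar t [0.5247 0.3964 0.088 ]
bar t [0.4822 0.3122 0.088 ]
ear t [0.5887 0.3669 0.059 ]
ear t [0.5364 0.2603 0.059 ]
ear s [0.5897 0.3726 0.059 ]
ear s [0.5375 0.267  0.059 ]
tray s0.0 [ 0.7887 -0.2129  0.    ]
tray s0.0 [ 0.5296 -0.1905  0.    ]
tray s0.0 [0.5447 0.1566 0.    ]
tray s0.0 [0.8154 0.1453 0.    ]
tray t0.0 [0.8185 0.1835 0.    ]
tray t0.0 [0.5479 0.1999 0.    ]
tray s0.03 [ 0.7644 -0.1871  0.03  ]
tray s0.03 [ 0.5127 -0.1653  0.03  ]
tray s0.03 [0.5274 0.1719 0.03  ]
tray s0.03 [0.7904 0.1609 0.03  ]
tray t0.03 [0.7922 0.1772 0.03  ]
tray t0.03 [0.5273 0.1933 0.03  ]
tray s0.05 [ 0.7483 -0.1699  0.05  ]
tray s0.05 [ 0.5015 -0.1485  0.05  ]
tray s0.05 [0.5159 0.1821 0.05  ]
tray s0.05 [0.7738 0.1714 0.05  ]
tray t0.05 [0.7746 0.173  0.05  ]
tray t0.05 [0.5136 0.1889 0.05  ]
jar? [ 0.6661 -0.4326  0.05  ]
salt [0.6498 0.4806 0.05  ]
mug [0.7464 0.3071 0.05  ]
redlid [0.7052 0.4164 0.05  ]
```

View pics/m1.png

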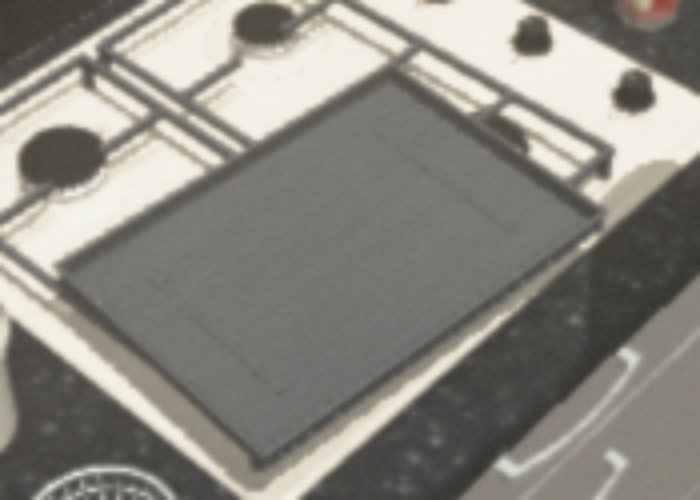

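Run:
```python
from h import *
s=get_image("scene")
q=[(317.5,212),(370.8,248.8),(285.3,310.5),(235.3,262.5)]
for z in(.04,.05,.06,.07):
  p=np.array([onz(s,*a,z)[:2] for a in q]); e=np.linalg.norm(p-np.roll(p,-1,0),axis=1)
  print(z,np.round(e,3),p.mean(0).round(4), np.degrees(np.arctan2(*(p[3]+p[2]-p[0]-p[1])[::-1])).round(1))
t=get_image("top")
for z in(.04,.05,.06): print(onz(t,282,213,z),onz(t,260,277,z))
g=cv2.cvtColor(t["frame"],cv2.COLOR_BGR2GRAY)
print("TCP px",proj(s,readout.get_obs()["tcp_pos"]))
```

```text
0.04 [0.25  0.355 0.25  0.349] [0.6466 0.0084] 85.5
0.05 [0.248 0.352 0.247 0.346] [0.6396 0.0152] 85.5
0.06 [0.245 0.348 0.245 0.343] [0.6326 0.022 ] 85.5
0.07 [0.243 0.345 0.242 0.339] [0.6256 0.0287] 85.5
[0.7833836 0.1751094 0.04     ] [0.52043581 0.19108904 0.04      ]
[0.77459641 0.17302386 0.05      ] [0.51357391 0.1888865  0.05      ]
[0.76580922 0.17093833 0.06      ] [0.50671201 0.18668396 0.06      ]
TCP px [558.81023553 186.56405439]
```

```bash
python3 -m handwheel '[{"twist":[0,0,-0.1],"xyz":[4,2,0],"fingers":1},{"twist":[0,0,-0.2],"xyz":[9,4,0],"fingers":1},{"twist":[0,0,-0.3],"xyz":[14,6.3,0],"fingers":1},{"twist":[0,0,-0.4],"xyz":[19,8.5,0],"fingers":1},{"twist":[0,0,-0.5],"xyz":[24,11,0],"fingers":1},{"twist":[0,0,-0.59],"xyz":[29,13,0],"fingers":1},{"twist":[0,0,-0.59],"xyz":[34,15.3,0],"fingers":1},{"twist":[0,0,-0.59],"xyz":[37.9,17,0],"fingers":1},{"twist":[0,0,-0.59],"xyz":[37.9,17,0],"fingers":1},{"twist":[0,0,-0.59],"xyz":[37.9,17,0],"fingers":1}]' 50
python3 - <<'E'
from h import *
s=get_image("scene");t=get_image("top")
c=lambda i,x,y:cv2.resize(i["frame"][y:y+120,x:x+80],(400,600),interpolation=cv2.INTER_CUBIC)
cv2.imwrite("pics/m2.png",np.hstack([c(s,375,130),c(t,435,230)]))
o=readout.get_obs();print(o["tcp_pos"],o["ee_rot"],o["joints"],proj(s,o["tcp_pos"]),proj(t,o["tcp_pos"]))
E
```

```text
clock: 1.55
tcp_pos: [0.5276, -0.4369, 0.2131]
ee_rot: [0.985, -0.174, -0.001, -0.0]
ft_force: [0.3, -0.6, 0.8]
grip_width: 0.999
grasp_force: 0.0
[ 0.52683832 -0.43756696  0.21331117] [ 9.84668339e-01 -1.74436500e-01 -4.06606975e-04 -6.43604040e-05] [-8.55700177e-01  6.11496710e-01  1.26818403e+00 -4.31859963e-04
  1.26262506e+00  1.06589425e+00] [422.77600401 163.33242136] [487.18689596 267.80325213]
```

View pics/m2.png

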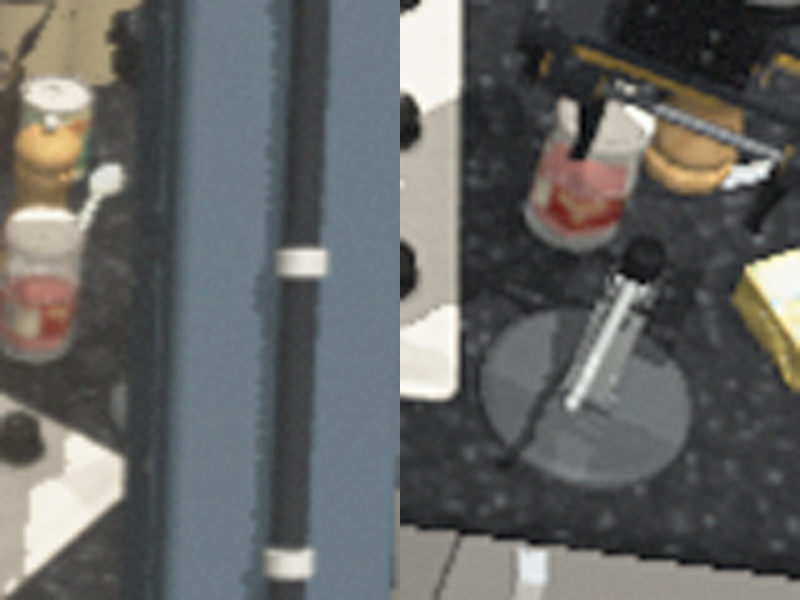

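The top view now shows the knob at (483,281.6), the foot centre at (472,309) and the hook tip at (469.4,311). The jaws are above and beyond the knob, and the path to it is clear.

Run:
```python
from h import *
s=get_image("scene");t=get_image("top")
print(onz(t,483,281.6,.146),two(s,(418.6,180.6),t,(483,281.6)),onz(t,472,309.2,.014),onz(t,480.5,286.5,.127),onz(t,470.5,309.5,.125))
```

```text
[ 0.52999511 -0.44282645  0.146     ] (array([ 0.53552027, -0.44498244,  0.13685224]), np.float64(0.0021650899749153262)) [ 0.52331887 -0.44238807  0.014     ] [ 0.52622253 -0.44038983  0.127     ] [ 0.44673466 -0.41180358  0.125     ]
```

```bash
python3 -m handwheel '[{"twist":[0,0,0],"xyz":[0.1,-0.2,-2.5],"fingers":1},{"twist":[0,0,0],"xyz":[0.1,-0.2,-5],"fingers":1},{"twist":[0,0,0],"xyz":[0.1,-0.2,-7.5],"fingers":1},{"twist":[0,0,0],"xyz":[0.1,-0.2,-9.5],"fingers":1},{"twist":[0,0,0],"xyz":[0.1,-0.2,-11.1],"fingers":1},{"twist":[0,0,0],"xyz":[0.1,-0.2,-11.1],"fingers":1},{"twist":[0,0,0],"xyz":[0.1,-0.2,-11.1],"fingers":0.2},{"twist":[0,0,0],"xyz":[0.1,-0.2,-11.1],"fingers":0.2},{"twist":[0,0,0],"xyz":[0.1,-0.2,-11.1],"fingers":0.2},{"twist":[0,0,0],"xyz":[0.1,-0.2,-11.1],"fingers":0.2}]' 50
```

```text
clock: 3.0
tcp_pos: [0.5293, -0.4391, 0.1029]
ee_rot: [0.985, -0.174, 0.0, 0.0]
ft_force: [-0.4, -0.3, -0.8]
grip_width: 0.631
grasp_force: 0.0
```

```bash
python3 -m handwheel '[{"twist":[0,0,0],"xyz":[0,0,0],"fingers":0.2},{"twist":[0,0,0],"xyz":[0,0,0],"fingers":0.2},{"twist":[0,0,0],"xyz":[0,0,0],"fingers":0.2},{"twist":[0,0,0],"xyz":[0,0,0],"fingers":0.2},{"twist":[0,0,0],"xyz":[0,0,0],"fingers":0.2},{"twist":[0,0,0],"xyz":[0,0,0],"fingers":0.2},{"twist":[0,0,0],"xyz":[0,0,0],"fingers":0.2},{"twist":[0,0,0],"xyz":[0,0,1],"fingers":0.2},{"twist":[0,0,0],"xyz":[0,0,3],"fingers":0.2},{"twist":[0,0,0],"xyz":[0,0,5],"fingers":0.2}]' 50
```

```text
clock: 4.25
tcp_pos: [0.5284, -0.437, 0.1521]
ee_rot: [0.985, -0.173, -0.002, -0.002]
ft_force: [0.1, -0.3, -9.7]
grip_width: 0.271
grasp_force: 50.0
```

```bash
python3 -m handwheel '[{"twist":[0,0,0],"xyz":[0,0.5,2],"fingers":0.2},{"twist":[0,0,0],"xyz":[0.5,4,4],"fingers":0.2},{"twist":[0,0,0],"xyz":[2,9,5],"fingers":0.2},{"twist":[0,0,0],"xyz":[4,15,5],"fingers":0.2},{"twist":[0,0,0],"xyz":[6.5,21,5],"fingers":0.2},{"twist":[0,0,0],"xyz":[9,27,5],"fingers":0.2},{"twist":[0,0,0],"xyz":[11.5,33,5],"fingers":0.2},{"twist":[0,0,0],"xyz":[13.5,38.5,5],"fingers":0.2},{"twist":[0,0,0],"xyz":[14.4,42.5,5],"fingers":0.2},{"twist":[0,0,0],"xyz":[14.4,44.2,5],"fingers":0.2}]' 50
python3 -m handwheel '[{"twist":[0,0,0],"xyz":[0,0,0],"fingers":0.2},{"twist":[0,0,0],"xyz":[0,0,0],"fingers":0.2},{"twist":[0,0,0],"xyz":[0,0,-1],"fingers":0.2},{"twist":[0,0,0],"xyz":[0,0,-2],"fingers":0.2},{"twist":[0,0,0],"xyz":[0,0,-3],"fingers":0.2},{"twist":[0,0,0],"xyz":[0,0,-4],"fingers":0.2},{"twist":[0,0,0],"xyz":[0,0,-4.5],"fingers":0.2},{"twist":[0,0,0],"xyz":[0,0,-5],"fingers":0.2},{"twist":[0,0,0],"xyz":[0,0,-5],"fingers":0.2},{"twist":[0,0,0],"xyz":[0,0,-5],"fingers":0.2}]' 50
python3 - <<'E'
from h import *
s=get_image("scene");t=get_image("top")
c=lambda i,x,y:cv2.resize(i["frame"][y:y+150,x:x+100],(400,600),interpolation=cv2.INTER_CUBIC)
cv2.imwrite("pics/m3.png",np.hstack([c(s,250,170),c(t,310,150)]))
E
```

```text
clock: 5.5
tcp_pos: [0.6731, 0.0082, 0.2029]
ee_rot: [0.985, -0.172, -0.0, -0.002]
ft_force: [0.7, 0.3, -9.7]
grip_width: 0.265
grasp_force: 49.9
clock: 6.75
tcp_pos: [0.6732, 0.0032, 0.1528]
ee_rot: [0.985, -0.174, 0.0, -0.0]
ft_force: [0.3, 0.2, -9.1]
grip_width: 0.266
grasp_force: 50.0
```

View pics/m3.png

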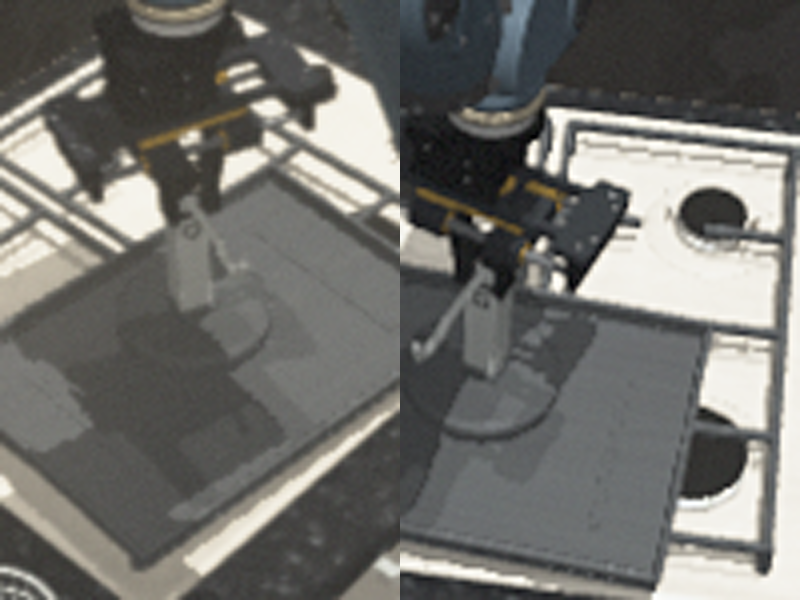

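The stand is held just above the tray floor and is clear of the rim in both views. The tray's right corners are at top (387,233) and (373.8,296).

```bash
python3 - <<'E'
from h import *
s=get_image("scene");t=get_image("top")
print(two(s,(317.5,212),t,(387,233)),two(s,(370.8,248.8),t,(373.75,296)),two(s,(235.3,262.5),t,(282,213)),two(s,(285.3,310.5),t,(260,277)))
E
python3 -m handwheel '[{"twist":[0,0,0],"xyz":[0,0,-0.5],"fingers":0.2},{"twist":[0,0,0],"xyz":[0,0,-1],"fingers":0.2},{"twist":[0,0,0],"xyz":[0,0,-1.2],"fingers":0.2},{"twist":[0,0,0],"xyz":[0,0,-1.4],"fingers":0.2},{"twist":[0,0,0],"xyz":[0,0,-1.6],"fingers":0.2},{"twist":[0,0,0],"xyz":[0,0,-1.8],"fingers":0.2},{"twist":[0,0,0],"xyz":[0,0,-2],"fingers":0.2},{"twist":[0,0,0],"xyz":[0,0,-2],"fingers":0.2},{"twist":[0,0,0],"xyz":[0,0,-2],"fingers":0.2},{"twist":[0,0,0],"xyz":[0,0,-2],"fingers":0.2}]' 50
```

```text
(array([ 0.75113989, -0.17172054,  0.04528825]), np.float64(0.0034757630886117605)) (array([ 0.50344263, -0.15130395,  0.04624847]), np.float64(0.0021034968080409183)) (array([0.77931146, 0.17403689, 0.04534978]), np.float64(0.0009457002021846483)) (array([0.53591996, 0.19371741, 0.02831165]), np.float64(0.012388054768677924))
clock: 8.2
tcp_pos: [0.6734, 0.003, 0.1448]
ee_rot: [0.985, -0.173, 0.002, 0.001]
ft_force: [-18.1, 1.2, 41.8]
grip_width: 0.273
grasp_force: 50.1
```

```bash
python3 -m handwheel '[{"twist":[0,0,0],"xyz":[0,0,0.4],"fingers":0.2},{"twist":[0,0,0],"xyz":[0,0,0.7],"fingers":0.2},{"twist":[0,0,0],"xyz":[0,0,0.7],"fingers":0.2},{"twist":[0,0,0],"xyz":[0,0,0.7],"fingers":0.2},{"twist":[0,0,0],"xyz":[0,0,0.7],"fingers":0.2},{"twist":[0,0,0],"xyz":[0,0,0.7],"fingers":0.2},{"twist":[0,0,0],"xyz":[0,0,0.7],"fingers":0.2},{"twist":[0,0,0],"xyz":[0,0,0.7],"fingers":0.2},{"twist":[0,0,0],"xyz":[0,0,0.7],"fingers":0.2},{"twist":[0,0,0],"xyz":[0,0,0.7],"fingers":0.2}]' 50
python3 - <<'E'
from h import *
s=get_image("scene");t=get_image("top")
c=lambda i,x,y:cv2.resize(i["frame"][y:y+90,x:x+60],(400,600),interpolation=cv2.INTER_CUBIC)
cv2.imwrite("pics/m4.png",np.hstack([c(s,270,190),c(t,310,185)]))
p=readout.get_obs()["tcp_pos"]; print(p)
for dz in(-.011,.0152,-.1029): print(dz,proj(s,p+[0,0,dz]),proj(t,p+[0,0,dz]))
E
```

```text
clock: 9.45
tcp_pos: [0.6732, 0.0031, 0.1452]
ee_rot: [0.985, -0.173, 0.001, 0.0]
ft_force: [-8.8, 0.4, 15.5]
grip_width: 0.274
grasp_force: 50.1
[0.67319565 0.00306071 0.14519901]
-0.011 [297.34501113 228.99928165] [330.24868677 225.84864873]
0.0152 [296.95461859 222.53904931] [330.50983144 220.0767729 ]
-0.1029 [298.63519362 250.3492763 ] [329.38111367 245.0239367 ]
```

View pics/m4.png

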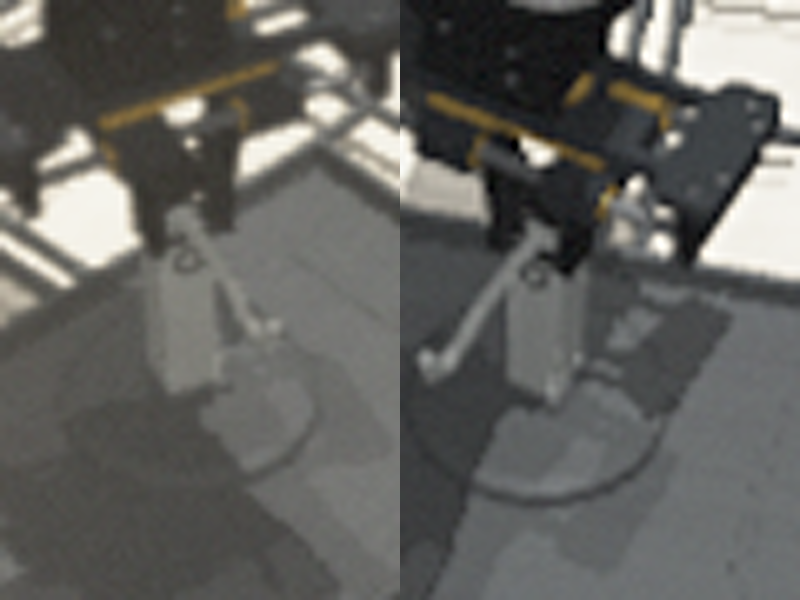

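The foot lies flat inside the tray rim, centred near scene (298,249). The fingers are still on the sleeve top, at about scene (298,226). The contact is stiff, so I'll let go.

```bash
python3 -m handwheel '[{"twist":[0,0,0],"xyz":[0,0,0.4],"fingers":0.2},{"twist":[0,0,0],"xyz":[0,0,0.4],"fingers":0.2},{"twist":[0,0,0],"xyz":[0,0,0.4],"fingers":0.9},{"twist":[0,0,0],"xyz":[0,0,0.4],"fingers":0.9},{"twist":[0,0,0],"xyz":[0,0,0.4],"fingers":0.9},{"twist":[0,0,0],"xyz":[0,0,0.4],"fingers":0.9},{"twist":[0,0,0],"xyz":[0,0,0.4],"fingers":0.9},{"twist":[0,0,0],"xyz":[0,0,0.4],"fingers":0.9},{"twist":[0,0,0],"xyz":[0,0,0.4],"fingers":0.9},{"twist":[0,0,0],"xyz":[0,0,0.4],"fingers":0.9}]' 50
```

```text
clock: 10.8
tcp_pos: [0.6731, 0.0031, 0.1434]
ee_rot: [0.985, -0.174, 0.0, -0.0]
ft_force: [-0.4, 0.0, -0.4]
grip_width: 0.893
grasp_force: 0.0
```

```bash
python3 -m handwheel '[{"twist":[0,0,0],"xyz":[0,0,1.5],"fingers":0.9},{"twist":[0,0,0],"xyz":[0,0,3],"fingers":0.9},{"twist":[0,0,0],"xyz":[0,0,3.9],"fingers":0.9},{"twist":[0,0,0],"xyz":[0,0,3.9],"fingers":0.9},{"twist":[0,0,0],"xyz":[0,0,3.9],"fingers":0.1},{"twist":[0,0,0],"xyz":[0,0,3.9],"fingers":0.1},{"twist":[0,0,0],"xyz":[0,0,3.9],"fingers":0.1},{"twist":[0,0,0],"xyz":[0,0,3.9],"fingers":0.1},{"twist":[0,0,0],"xyz":[0,0,3.9],"fingers":0.1},{"twist":[0,0,0],"xyz":[0,0,3.9],"fingers":0.1}]' 30
python3 -m handwheel '[{"twist":[0,0,0],"xyz":[0,0,0],"fingers":0.1},{"twist":[0,0,0],"xyz":[0,0,0],"fingers":0.1},{"twist":[0,0,0],"xyz":[0,0,0],"fingers":0.1},{"twist":[0,0,0],"xyz":[0,0,0],"fingers":0.1},{"twist":[0,0,0],"xyz":[0,0,0.5],"fingers":0.1},{"twist":[0,0,0],"xyz":[0,0,1.5],"fingers":0.1},{"twist":[0,0,0],"xyz":[0,0,2.5],"fingers":0.1},{"twist":[0,0,0],"xyz":[0,0,3.5],"fingers":0.1},{"twist":[0,0,0],"xyz":[0,0,4.5],"fingers":0.1},{"twist":[0,0,0],"xyz":[0,0,5.5],"fingers":0.1}]' 30
```

```text
clock: 12.05
tcp_pos: [0.6731, 0.0031, 0.1824]
ee_rot: [0.985, -0.174, -0.0, -0.0]
ft_force: [-0.0, -0.0, -0.2]
grip_width: 0.303
grasp_force: 0.0
clock: 13.3
tcp_pos: [0.6731, 0.0031, 0.2382]
ee_rot: [0.985, -0.174, 0.0, -0.0]
ft_force: [0.7, 1.0, -0.5]
grip_width: 0.101
grasp_force: 0.0
```

Run:
```python
from h import *
s=get_image("scene");t=get_image("top")
c=lambda i,x,y:cv2.resize(i["frame"][y:y+90,x:x+60],(400,600),interpolation=cv2.INTER_CUBIC)
cv2.imwrite("pics/m5.png",np.hstack([c(s,270,180),c(t,305,175)]))
p=readout.get_obs()["tcp_pos"]; print(p)
for z in(p[2]-.011,.182,.171,.157,.042,.028): print(z,proj(s,[*p[:2],z]),proj(t,[*p[:2],z]))
```

```text
[0.67402163 0.00294881 0.23923285]
0.22823284959914794 [295.71626516 204.8264464 ] [331.29475495 204.24264378]
0.182 [296.45229183 216.93873645] [330.80623813 215.00652463]
0.171 [296.62217699 219.73442089] [330.69316621 217.49792839]
0.157 [296.83559171 223.24644185] [330.55095369 220.63141034]
0.042 [298.47798316 250.27416042] [329.4502096 244.8849832]
0.028 [298.66539128 253.35820831] [329.32389287 247.66822049]
```

View pics/m5.png

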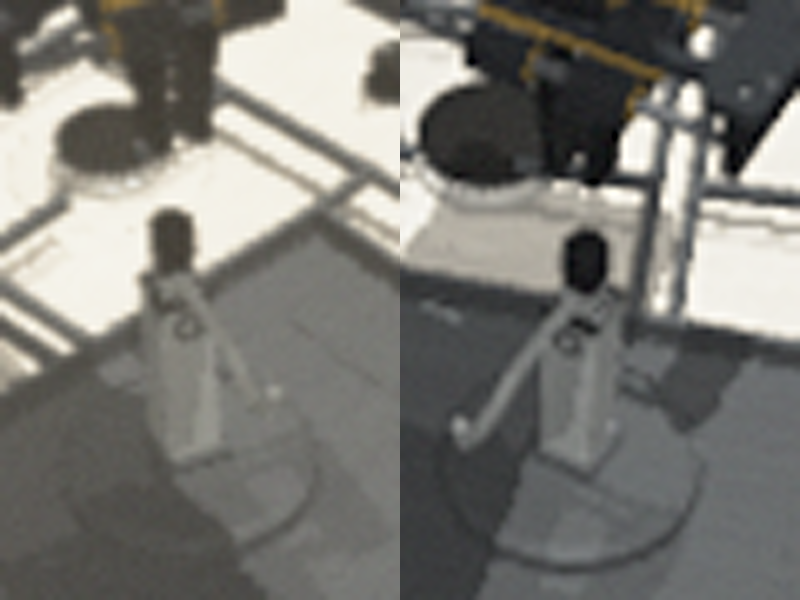

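The knob is still pushed down, centred at scene (295.8,216) and top (332.9,214). The fingers closed above it, near scene (296,200), so they slipped off. I'll work out the knob's offset from the tool axis.

Run:
```python
from h import *
s=get_image("scene");t=get_image("top")
print(two(s,(295.8,216),t,(332.9,214)))
S=lambda x,y:(270+x/6.667,180+y/6.667); T=lambda x,y:(305+(x-400)/6.667,175+y/6.667)
for z in(.175,.18,.186,.19): print(z,onz(s,*S(172,241),z),onz(t,*T(586,260),z))
# calibrate on fingertips (gap middle), known at TCP
print("tips expected",proj(s,readout.get_obs()["tcp_pos"]-[0,0,.011]),proj(t,readout.get_obs()["tcp_pos"]-[0,0,.011]),"seen",S(172,140),T(575,175))
# dark mask centroid of the knob
for n,im,(x0,x1,y0,y1) in(("s",s,(290,302,209,222)),("t",t,(327,338,208,220))):
  g=cv2.cvtColor(im["frame"],cv2.COLOR_BGR2GRAY)[y0:y1,x0:x1]; m=g<60; ys,xs=np.nonzero(m); print(n,x0+xs.mean(),y0+ys.mean(),xs.min()+x0,xs.max()+x0,ys.min()+y0,ys.max()+y0,m.sum())
```

```text
(array([ 0.68230223, -0.00222825,  0.17786543]), np.float64(0.0005124255327776718))
0.175 [ 0.68392861 -0.00387662  0.175     ] [ 0.6852184  -0.00196718  0.175     ]
0.18 [6.79681263e-01 9.80982570e-05 1.80000000e-01] [ 0.68074168 -0.00240494  0.18      ]
0.186 [0.67458444 0.00486776 0.186     ] [ 0.67536961 -0.00293027  0.186     ]
0.19 [0.67118656 0.00804754 0.19      ] [ 0.67178823 -0.00328048  0.19      ]
tips expected [295.94038963 205.40509238] [331.18631695 204.84568798] seen (295.7987100644968, 200.99895005249738) (331.2486875656217, 201.2486875656217)<stdin>:10: RuntimeWarning: Mean of empty slice.
  ret = ret.dtype.type(ret / rcount)
Traceback (most recent call last):
ValueError: zero-size array to reduction operation minimum which has no identity
```

```bash
python3 -m handwheel '[{"twist":[0,0,0],"xyz":[0,0,-1],"fingers":0.0},{"twist":[0,0,0],"xyz":[0,0,-2],"fingers":0.0},{"twist":[0,0,0],"xyz":[0,0,-2.6],"fingers":0.0},{"twist":[0,0,0],"xyz":[0,0,-2.8],"fingers":0.0},{"twist":[0,0,0],"xyz":[0,0,-3],"fingers":0},{"twist":[0,0,0],"xyz":[0,0,-3.2],"fingers":0},{"twist":[0,0,0],"xyz":[0,0,-3.4],"fingers":0},{"twist":[0,0,0],"xyz":[0,0,-3.6],"fingers":0},{"twist":[0,0,0],"xyz":[0,0,-3.6],"fingers":0},{"twist":[0,0,0],"xyz":[0,0,-3.6],"fingers":0}]' 30
```

```text
clock: 14.75
tcp_pos: [0.6731, 0.003, 0.2015]
ee_rot: [0.985, -0.174, 0.0, 0.0]
ft_force: [-0.2, -0.3, -0.2]
grip_width: 0.003
grasp_force: 0.0
```

```bash
python3 -m handwheel '[{"twist":[0,0,0],"xyz":[0,0,-0.2],"fingers":0.0},{"twist":[0,0,0],"xyz":[0,0,-0.4],"fingers":0.0},{"twist":[0,0,0],"xyz":[0,0,-0.5],"fingers":0.0},{"twist":[0,0,0],"xyz":[0,0,-0.6],"fingers":0.0},{"twist":[0,0,0],"xyz":[0,0,-0.7],"fingers":0},{"twist":[0,0,0],"xyz":[0,0,-0.8],"fingers":0},{"twist":[0,0,0],"xyz":[0,0,-0.8],"fingers":0},{"twist":[0,0,0],"xyz":[0,0,-0.8],"fingers":0},{"twist":[0,0,0],"xyz":[0,0,-0.8],"fingers":0},{"twist":[0,0,0],"xyz":[0,0,-0.8],"fingers":0}]' 30
```

```text
clock: 16.0
tcp_pos: [0.6731, 0.0031, 0.1935]
ee_rot: [0.985, -0.174, 0.0, -0.0]
ft_force: [-0.4, -0.1, 0.1]
grip_width: 0.006
grasp_force: 0.0
```

```bash
python3 -m handwheel '[{"twist":[0,0,0],"xyz":[0,0,-0.1],"fingers":0.0},{"twist":[0,0,0],"xyz":[0,0,-0.2],"fingers":0.0},{"twist":[0,0,0],"xyz":[0,0,-0.3],"fingers":0.0},{"twist":[0,0,0],"xyz":[0,0,-0.4],"fingers":0.0},{"twist":[0,0,0],"xyz":[0,0,-0.5],"fingers":0},{"twist":[0,0,0],"xyz":[0,0,-0.6],"fingers":0},{"twist":[0,0,0],"xyz":[0,0,-0.7],"fingers":0},{"twist":[0,0,0],"xyz":[0,0,-0.8],"fingers":0},{"twist":[0,0,0],"xyz":[0,0,-0.8],"fingers":0},{"twist":[0,0,0],"xyz":[0,0,-0.8],"fingers":0}]' 30
python3 - <<'E'
from h import *
s=get_image("scene");t=get_image("top")
c=lambda i,x,y:cv2.resize(i["frame"][y:y+60,x:x+40],(400,600),interpolation=cv2.INTER_CUBIC)
cv2.imwrite("pics/m6.png",np.hstack([c(s,276,185),c(t,312,180)]))
E
```

```text
clock: 17.25
tcp_pos: [0.6731, 0.0031, 0.1855]
ee_rot: [0.985, -0.174, 0.0, 0.0]
ft_force: [0.1, -0.5, -0.6]
grip_width: 0.008
grasp_force: 0.0
```

View pics/m6.png

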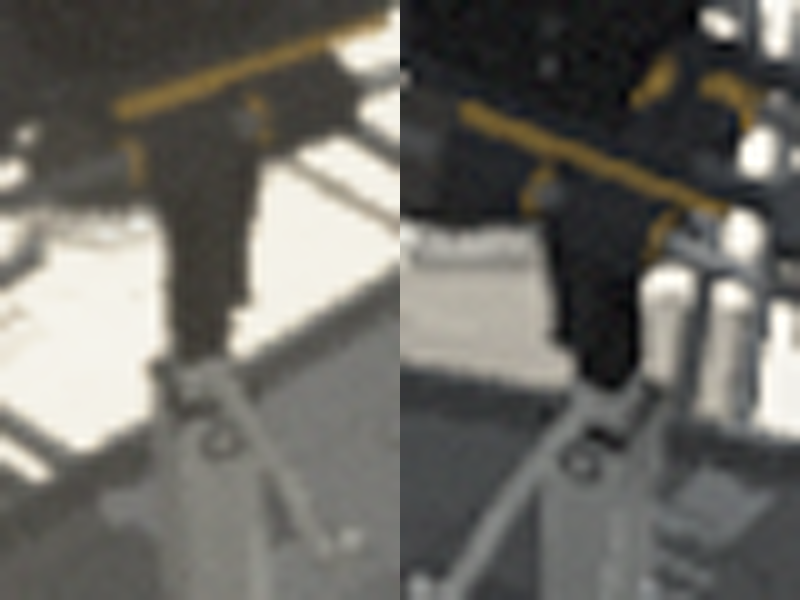

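The closed fingers, with ends near scene (298,217), overlap the knob in both views without touching it. So the knob is behind them, to +x, and lower than I assumed. I'll fit the stand's vertical axis from the knob and foot in both views.

Run:
```python
from h import *
from scipy.optimize import least_squares
s=get_image("scene");t=get_image("top")
S=lambda x,y:np.array((270+x/6.667,180+y/6.667)); T=lambda x,y:np.array((305+(x-400)/6.667,175+y/6.667))
obs=[(s,S(172,241),.144),(t,T(586,260),.144),(s,S(195,462),.014),(t,T(571,452),.014)]
f=lambda v:np.concatenate([proj(im,[v[0],v[1],v[2]+h])-u for im,u,h in obs])
r_=least_squares(f,[.67,0,.03]);print(r_.x,r_.fun.round(1))
# knob px size -> distance check; original scene
obs2=[(s,(418.6,180.6),.144),(t,(483,281.6),.144),(s,(414,211.4),.014),(t,(472,309.2),.014)]
f2=lambda v:np.concatenate([proj(im,[v[0],v[1],v[2]+h])-u for im,u,h in obs2])
r_=least_squares(f2,[.53,-.44,0]);print(r_.x,r_.fun.round(1))
r_=least_squares(lambda v:f2([v[0],v[1],0]),[.53,-.44]);print(r_.x,r_.fun.round(1))
f=lambda v:np.concatenate([proj(im,[v[0],v[1],.028+h])-u for im,u,h in obs]); r_=least_squares(f,[.67,0]);print(r_.x,r_.fun.round(1))
f=lambda v:np.concatenate([proj(im,[v[0],v[1],.035+h])-u for im,u,h in obs]); r_=least_squares(f,[.67,0]);print(r_.x,r_.fun.round(1))
```

```text
[ 0.67858947 -0.00093804  0.03373925] [ 0.5  0.6 -0.6  1.  -1.  -1.6  0.3 -0. ]
[ 0.53341533 -0.44485071 -0.00909743] [ 0.2  0.5 -0.3  1.4 -0.4 -1.   0.1 -1.1]
[ 0.52810818 -0.44058262] [ 1.3 -0.5 -1.   0.9  0.6 -1.8 -0.7 -1.4]
[ 0.68264658 -0.00239861] [ 0.   1.2 -0.   1.3 -1.5 -1.2  0.9  0.2]
[ 6.77699043e-01 -6.17080970e-04] [ 0.7  0.4 -0.8  0.9 -0.9 -1.7  0.2 -0.1]
```

Run:
```python
from h import *
s=get_image("scene");t=get_image("top");p=readout.get_obs()["tcp_pos"]
a=np.radians(-20);X=np.array([np.cos(a),np.sin(a),0]);Y=np.array([-np.sin(a),np.cos(a),0])
for z in(.1745,.1855):
  for i in(-1,1):
    for j in(-1,1):
      q=np.r_[p[:2],z]+X*i*.0095+Y*j*.015
      print(z,"x",i,"y",j,"scene panel",((proj(s,q)-[276,185]+.5)*10).round(),"top panel",((proj(t,q)-[312,180]+.5)*10+[400,0]).round())
g=cv2.cvtColor(s["frame"],cv2.COLOR_BGR2GRAY);print(g[206:226,289:306])
g=cv2.cvtColor(t["frame"],cv2.COLOR_BGR2GRAY);print(g[204:224,324:342])
```

```text
0.1745 x -1 y -1 scene panel [272. 348.] top panel [622. 414.]
0.1745 x -1 y 1 scene panel [181. 380.] top panel [531. 377.]
0.1745 x 1 y -1 scene panel [244. 311.] top panel [652. 372.]
0.1745 x 1 y 1 scene panel [153. 342.] top panel [562. 335.]
0.1855 x -1 y -1 scene panel [271. 320.] top panel [623. 389.]
0.1855 x -1 y 1 scene panel [179. 352.] top panel [532. 352.]
0.1855 x 1 y -1 scene panel [243. 283.] top panel [653. 347.]
0.1855 x 1 y 1 scene panel [151. 314.] top panel [563. 310.]
[[171 169 127  80  58  60  61  62  59  59  62  67 137 229 240 241 241]
 [226 224 173  98  61  63  60  61  64  61  59  87 189 236 241 242 241]
 [206 207 201 124  68  56  62  63  64  65  63  94 202 238 241 240 240]
 [219 226 225 147  73  61  61  62  61  62  60 106 227 241 241 241 241]
 [239 240 237 167  85  60  61  63  63  63  61 106 227 240 241 242 241]
 [241 241 239 173  85  62  55  61  63  59  63 107 227 241 241 241 241]
 [242 242 238 169  87  62  61  64  64  66  63 106 227 241 242 242 241]
 [242 242 227 144  76  57  58  63  62  61  60 104 223 240 242 240 240]
 [233 239 237 162  76  62  58  65  6
[... 1617 characters left out ...]
116 168 181 142  87  70]
 [172 172 175 161 131  72  28  22  27  29  22  19 118 169 180 137  85  72]
 [173 173 175 176 171 104  22  24  22  25  28  24 144 176 180 126  73  68]
 [169 177 175 175 165 106  37  23  23  25  24  71 116 149 161 116  72  73]
 [123 134 136 142 132 112  88  57  23  17  54  94  67  83 109  91  74  77]
 [ 63  75  80  85  76 108 121 107  85  76  96 102  67  47  72  78  71  92]
 [ 54  60  53  64  67 109 125 117 109 112 110  86  56  67  88  78  70 114]
 [ 55  60  36  55 100 120 120 111 116 117  94  74  58  84  91  80  76 107]
 [ 53  56  60  92 121 124  94  74  87  97  87  69  79 100  79  64  69  80]
 [ 70  65  95 122 124 110  65  23  39  63  65  77  96  99  72  54  56  58]]
```

```bash
python3 -m handwheel '[{"twist":[0,0,0],"xyz":[0,0,-0.1],"fingers":0.0},{"twist":[0,0,0],"xyz":[0,0,-0.2],"fingers":0.0},{"twist":[0,0,0],"xyz":[0,0,-0.3],"fingers":0.0},{"twist":[0,0,0],"xyz":[0,0,-0.4],"fingers":0.0},{"twist":[0,0,0],"xyz":[0,0,-0.5],"fingers":0},{"twist":[0,0,0],"xyz":[0,0,-0.6],"fingers":0},{"twist":[0,0,0],"xyz":[0,0,-0.6],"fingers":0},{"twist":[0,0,0],"xyz":[0,0,-0.6],"fingers":0},{"twist":[0,0,0],"xyz":[0,0,-0.6],"fingers":0},{"twist":[0,0,0],"xyz":[0,0,-0.6],"fingers":0}]' 30
```

```text
clock: 18.8
tcp_pos: [0.6733, 0.003, 0.184]
ee_rot: [0.985, -0.174, 0.001, 0.0]
ft_force: [-7.3, 0.3, 18.0]
grip_width: 0.007
grasp_force: 8.8
```

```bash
python3 -m handwheel '[{"twist":[0,0,0],"xyz":[0,0,1.2],"fingers":0.0},{"twist":[0,0,0],"xyz":[0.2,-0.1,2.5],"fingers":0.6},{"twist":[0,0,0],"xyz":[0.4,-0.2,2.5],"fingers":0.6},{"twist":[0,0,0],"xyz":[0.4,-0.2,2.5],"fingers":0.6},{"twist":[0,0,0],"xyz":[0.4,-0.2,2.5],"fingers":0.6},{"twist":[0,0,0],"xyz":[0.4,-0.2,2.5],"fingers":0.6},{"twist":[0,0,0],"xyz":[0.4,-0.2,2.5],"fingers":0.6},{"twist":[0,0,0],"xyz":[0.4,-0.2,1],"fingers":0.6},{"twist":[0,0,0],"xyz":[0.4,-0.2,0],"fingers":0.6},{"twist":[0,0,0],"xyz":[0.4,-0.2,-1.2],"fingers":0.6}]' 40
python3 -m handwheel '[{"twist":[0,0,0],"xyz":[0,0,0],"fingers":0.6},{"twist":[0,0,0],"xyz":[0,0,0],"fingers":0.1},{"twist":[0,0,0],"xyz":[0,0,0],"fingers":0.1},{"twist":[0,0,0],"xyz":[0,0,0],"fingers":0.1},{"twist":[0,0,0],"xyz":[0,0,0],"fingers":0.1},{"twist":[0,0,0],"xyz":[0,0,0],"fingers":0.1},{"twist":[0,0,0],"xyz":[0,0,0],"fingers":0.1},{"twist":[0,0,0],"xyz":[0,0,0],"fingers":0.1},{"twist":[0,0,0],"xyz":[0,0,0],"fingers":0.1},{"twist":[0,0,0],"xyz":[0,0,0],"fingers":0.1}]' 40
```

```text
clock: 20.05
tcp_pos: [0.6768, 0.0011, 0.1662]
ee_rot: [0.985, -0.174, -0.0, 0.0]
ft_force: [0.5, -0.3, 0.6]
grip_width: 0.596
grasp_force: 0.0
clock: 21.3
tcp_pos: [0.6773, 0.0013, 0.1678]
ee_rot: [0.985, -0.174, 0.0, -0.0]
ft_force: [0.3, 2.0, 3.4]
grip_width: 0.235
grasp_force: 40.0
```

```bash
python3 -m handwheel '[{"twist":[0,0,0],"xyz":[0,0,0.5],"fingers":0.1},{"twist":[0,0,0],"xyz":[0,0,1.5],"fingers":0.1},{"twist":[0,0,0],"xyz":[0,0,2.5],"fingers":0.1},{"twist":[0,0,0],"xyz":[0,0,3.5],"fingers":0.1},{"twist":[0,0,0],"xyz":[0,0,4.5],"fingers":0.1},{"twist":[0,0,0],"xyz":[0,0,5.5],"fingers":0.1},{"twist":[0,0,0],"xyz":[0,0,6.3],"fingers":0.1},{"twist":[0,0,0],"xyz":[0,0,7],"fingers":0.1},{"twist":[0,0,0],"xyz":[0,0,7.2],"fingers":0.1},{"twist":[0,0,0],"xyz":[0,0,7.2],"fingers":0.1}]' 40
```

```text
clock: 22.55
tcp_pos: [0.6773, 0.0012, 0.2402]
ee_rot: [0.985, -0.174, 0.0, -0.0]
ft_force: [0.7, 0.0, -0.4]
grip_width: 0.237
grasp_force: 40.0
```

```bash
python3 -m handwheel '[{"twist":[0,0,0],"xyz":[0,0,0.2],"fingers":0.1},{"twist":[0,0,0],"xyz":[0,0,0.4],"fingers":0.1},{"twist":[0,0,0],"xyz":[0,0,0.6],"fingers":0.1},{"twist":[0,0,0],"xyz":[0,0,0.7],"fingers":0.1},{"twist":[0,0,0],"xyz":[0,0,0.75],"fingers":0.1},{"twist":[0,0,0],"xyz":[0,0,0.8],"fingers":0.1},{"twist":[0,0,0],"xyz":[0,0,0.8],"fingers":0.1},{"twist":[0,0,0],"xyz":[0,0,0.8],"fingers":0.1},{"twist":[0,0,0],"xyz":[0,0,0.8],"fingers":0.1},{"twist":[0,0,0],"xyz":[0,0,0.8],"fingers":0.1}]' 40
```

```text
clock: 23.8
tcp_pos: [0.6771, 0.0011, 0.2474]
ee_rot: [0.985, -0.174, -0.0, -0.0]
ft_force: [1.6, 1.2, -3.8]
grip_width: 0.234
grasp_force: 40.0
```

```bash
python3 -m handwheel '[{"twist":[0,0,0],"xyz":[0,0,0.1],"fingers":0.1},{"twist":[0,0,0],"xyz":[0,0,0.2],"fingers":0.1},{"twist":[0,0,0],"xyz":[0,0,0.2],"fingers":0.1},{"twist":[0,0,0],"xyz":[0,0,0.2],"fingers":0.1},{"twist":[0,0,0],"xyz":[0,0,0.2],"fingers":0.1},{"twist":[0,0,0],"xyz":[0,0,0.2],"fingers":0.1},{"twist":[0,0,0],"xyz":[0,0,0.2],"fingers":0.1},{"twist":[0,0,0],"xyz":[0,0,0.2],"fingers":0.1},{"twist":[0,0,0],"xyz":[0,0,0.2],"fingers":0.1},{"twist":[0,0,0],"xyz":[0,0,0.2],"fingers":0.1}]' 40
```

```text
clock: 25.05
tcp_pos: [0.6769, 0.0011, 0.2492]
ee_rot: [0.985, -0.174, -0.0, 0.0]
ft_force: [0.7, -0.2, -6.5]
grip_width: 0.236
grasp_force: 40.0
```

```bash
python3 -m handwheel '[{"twist":[0,0,0],"xyz":[0,0,0.1],"fingers":0.1},{"twist":[0,0,0],"xyz":[0,0,0.1],"fingers":0.1},{"twist":[0,0,0],"xyz":[0,0,-0.2],"fingers":0.1},{"twist":[0,0,0],"xyz":[0,0,-0.5],"fingers":0.1},{"twist":[0,0,0],"xyz":[0,0,-0.7],"fingers":0.1},{"twist":[0,0,0],"xyz":[0,0,-0.7],"fingers":0.1},{"twist":[0,0,0],"xyz":[0,0,-0.7],"fingers":0.1},{"twist":[0,0,0],"xyz":[0,0,-0.7],"fingers":0.1},{"twist":[0,0,0],"xyz":[0,0,-0.7],"fingers":0.1},{"twist":[0,0,0],"xyz":[0,0,-0.7],"fingers":0.1}]' 40
```

```text
clock: 26.3
tcp_pos: [0.6779, 0.0005, 0.2462]
ee_rot: [0.985, -0.174, 0.002, 0.0]
ft_force: [-3.9, -1.4, 8.1]
grip_width: 0.235
grasp_force: 40.0
```

```bash
python3 -m handwheel '[{"twist":[0,0,0],"xyz":[0,0,0.3],"fingers":0.1},{"twist":[0,0,0],"xyz":[0,0,0.35],"fingers":0.6},{"twist":[0,0,0],"xyz":[0,0,0.35],"fingers":0.6},{"twist":[0,0,0],"xyz":[0,0,0.35],"fingers":0.6},{"twist":[0,0,0],"xyz":[0,0,0.35],"fingers":0.6},{"twist":[0,0,0],"xyz":[0,0,0.35],"fingers":0.6},{"twist":[0,0,0],"xyz":[0,0,2],"fingers":0.6},{"twist":[0,0,0],"xyz":[0,0,4],"fingers":0.6},{"twist":[0,0,0],"xyz":[0,0,6],"fingers":0.6},{"twist":[0,0,0],"xyz":[0,0,7],"fingers":0.6}]' 40
python3 -m handwheel '[{"twist":[0,0,0.15],"xyz":[-1,2,0],"fingers":0.6},{"twist":[0,0,0.3],"xyz":[-3,6,0],"fingers":0.6},{"twist":[0,0,0.47],"xyz":[-5,10,0],"fingers":0.6},{"twist":[0,0,0.63],"xyz":[-8,14.5,0],"fingers":0.6},{"twist":[0,0,0.8],"xyz":[-11,19,0],"fingers":0.6},{"twist":[0,0,0.97],"xyz":[-14,24,0],"fingers":0.6},{"twist":[0,0,1.13],"xyz":[-17,29,0],"fingers":0.6},{"twist":[0,0,1.3],"xyz":[-19,33,0],"fingers":0.6},{"twist":[0,0,1.45],"xyz":[-19,33.2,0],"fingers":0.6},{"twist":[0,0,1.45],"xyz":[-19,33.2,0],"fingers":0.6}]' 40
python3 - <<'E'
from h import *
s=get_image("scene");t=get_image("top");np.savez("pics/cal.npz",**{})
c=lambda i,x,y,w,h,W,H:cv2.resize(i["frame"][y:y+h,x:x+w],(W,H),interpolation=cv2.INTER_CUBIC)
cv2.imwrite("pics/m7.png",np.hstack([c(s,265,180,60,90,400,600),c(t,295,165,60,90,400,600)]))
for n,im in(("s",s),("t",t)):cv2.imwrite(f"pics/full7{n}.png",im["frame"])
print(readout.get_obs()["tcp_pos"],readout.get_obs()["ee_rot"])
E
```

```text
clock: 27.55
tcp_pos: [0.678, 0.0009, 0.3151]
ee_rot: [0.985, -0.174, 0.002, -0.0]
ft_force: [0.7, 0.2, -0.3]
grip_width: 0.598
grasp_force: 0.0
clock: 28.8
tcp_pos: [0.4867, 0.3337, 0.3128]
ee_rot: [0.852, 0.523, 0.0, 0.0]
ft_force: [0.2, 0.6, -0.4]
grip_width: 0.603
grasp_force: 0.0
[0.48725802 0.3327911  0.31258947] [8.53020156e-01 5.21877957e-01 5.02181765e-05 9.12994598e-05]
```

View pics/m7.png

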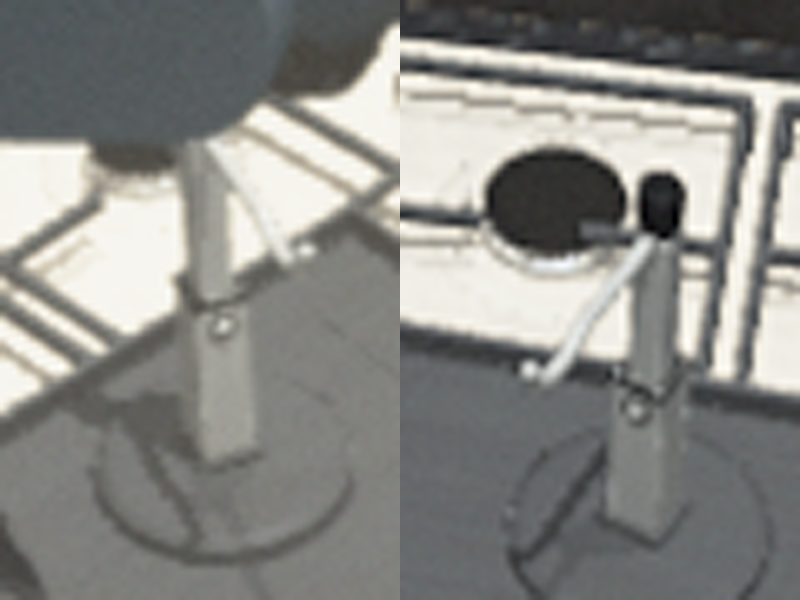

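The mast is out, and the lock button shows as a bright spot in its hole at scene (298,228.5) and top (330.6,226). In scene/top pixels, the hook tip is at (310.5,217) / (314.9,220) and the dip at (308,219) / (317.5,221.5). I've used all my picture views, so from here I measure numerically.

Run:
```python
from h import *
from scipy.optimize import least_squares
s=get_image("scene");t=get_image("top")
S=lambda x,y:np.array((265+(x+.5)/6.667-.5,180+(y+.5)/6.667-.5)); T=lambda x,y:np.array((295+(x-399.5)/6.667-.5,165+(y+.5)/6.667-.5))
print("tip",two(s,S(305,250),t,T(533,370)),"dip",two(s,S(288,262),t,T(550,378)),"button",two(s,S(223,325),t,T(637,408)),"mouth front",two(s,S(195,310),t,T(657,398)),"foot",two(s,S(224,468),t,T(637,528)))
# model: stand x,y,z0,yaw
def pts(v):
  c,w=np.cos(v[3]),np.sin(v[3]); L=lambda x,h:np.array([v[0]+c*x,v[1]+w*x,v[2]+h])
  return L
def f(v):
  L=pts(v); o=[(t,T(661,205),L(0,.224)),(s,S(305,250),L(-.108,.222)),(t,T(533,370),L(-.108,.222)),(s,S(288,262),L(-.085,.201)),(t,T(550,378),L(-.085,.201)),(s,S(223,325),L(-.016,.1)),(t,T(637,408),L(-.016,.1)),(s,S(224,468),L(0,.014)),(t,T(637,528),L(0,.014))]
  return np.concatenate([proj(im,p)-u for im,u,p in o])
q=least_squares(f,[.68,0,.02,-.35]);print(q.x,q.fun.round(1))
for z in(.0195,.03):
  q=least_squares(lambda v:f([v[0],v[1],z,v[2]]),[.68,0,-.35]);print(z,q.x,q.fun.round(1))
# gripper calibration: gripper fingertips not visible easily; basket: white mask triangulation
```

```text
tip (array([0.58240553, 0.03750428, 0.25642336]), np.float64(0.0004576874783039051)) dip (array([0.59697216, 0.03233286, 0.23719784]), np.float64(0.002101065122706068)) button (array([0.66984994, 0.00307087, 0.1387444 ]), np.float64(0.0004736431138856611)) mouth front (array([ 0.6929762 , -0.00385324,  0.12555266]), np.float64(0.007168311058506459)) foot (array([0.67752108, 0.00150424, 0.04202169]), np.float64(0.0019653946984964786))
[ 0.68038744 -0.0007271   0.03465737 -0.37409516] [-0.5  0.1  0.4  0.6 -0.6  0.5 -0.4 -0.3  1.  -1.1  0.7  2.1 -0.9  1.8
 -0.4 -2.5  0.8 -1.6]
0.0195 [ 0.69151297 -0.00312039 -0.35637197] [ 0.7  1.1 -1.2  2.4  1.5  1.5 -2.1  1.5  2.8 -0.1 -1.1  3.6  0.3  2.5
 -2.2 -1.2  1.9 -1.2]
0.03 [ 0.68380286 -0.00146222 -0.36862819] [-0.1  0.4 -0.1  1.2  0.1  0.8 -0.9  0.3  1.6 -0.8  0.1  2.5 -0.5  2.
 -0.9 -2.1  1.2 -1.5]
```

```bash
python3 -m handwheel '[{"twist":[0,0,0],"xyz":[-0.5,-3,0],"fingers":0},{"twist":[0,0,0],"xyz":[-1.2,-7,-2],"fingers":0},{"twist":[0,0,0],"xyz":[-1.7,-9.8,-6],"fingers":0},{"twist":[0,0,0],"xyz":[-1.7,-9.8,-11],"fingers":0},{"twist":[0,0,0],"xyz":[-1.7,-9.8,-16],"fingers":0},{"twist":[0,0,0],"xyz":[-1.7,-9.8,-21],"fingers":0},{"twist":[0,0,0],"xyz":[-1.7,-9.8,-25],"fingers":0},{"twist":[0,0,0],"xyz":[-1.7,-9.8,-28],"fingers":0},{"twist":[0,0,0],"xyz":[-1.7,-9.8,-29],"fingers":0},{"twist":[0,0,0],"xyz":[-1.7,-9.8,-29],"fingers":0}]' 10
python3 -m handwheel '[{"twist":[0,0,0],"xyz":[0,0,-0.2],"fingers":0},{"twist":[0,0,0],"xyz":[0,0,-0.4],"fingers":0},{"twist":[0,0,0],"xyz":[0,0,-0.6],"fingers":0},{"twist":[0,0,0],"xyz":[0,0,-0.8],"fingers":0},{"twist":[0,0,0],"xyz":[0,0,-1],"fingers":0},{"twist":[0,0,0],"xyz":[0,0,-1.2],"fingers":0},{"twist":[0,0,0],"xyz":[0,0,-1.4],"fingers":0},{"twist":[0,0,0],"xyz":[0,0,-1.4],"fingers":0},{"twist":[0,0,0],"xyz":[0,0,-1.4],"fingers":0},{"twist":[0,0,0],"xyz":[0,0,-1.4],"fingers":0}]' 10
```

```text
clock: 30.25
tcp_pos: [0.4704, 0.2347, 0.0223]
ee_rot: [0.853, 0.522, -0.0, -0.0]
ft_force: [-0.7, -0.6, 1.2]
grip_width: 0.005
grasp_force: 0.0
clock: 31.5
tcp_pos: [0.4701, 0.2351, 0.0085]
ee_rot: [0.852, 0.523, 0.0, 0.0]
ft_force: [-0.6, 0.6, 0.2]
grip_width: 0.005
grasp_force: 0.0
```

```bash
python3 -m handwheel '[{"twist":[0,0,0],"xyz":[0,0,-0.2],"fingers":0},{"twist":[0,0,0],"xyz":[0,0,-0.4],"fingers":0},{"twist":[0,0,0],"xyz":[0,0,-0.6],"fingers":0},{"twist":[0,0,0],"xyz":[0,0,-0.8],"fingers":0},{"twist":[0,0,0],"xyz":[0,0,-1],"fingers":0},{"twist":[0,0,0],"xyz":[0,0,-1.2],"fingers":0},{"twist":[0,0,0],"xyz":[0,0,-1.4],"fingers":0},{"twist":[0,0,0],"xyz":[0,0,-1.4],"fingers":0},{"twist":[0,0,0],"xyz":[0,0,-1.4],"fingers":0},{"twist":[0,0,0],"xyz":[0,0,-1.4],"fingers":0}]' 10
```

```text
clock: 32.75
tcp_pos: [0.4702, 0.2351, -0.0055]
ee_rot: [0.852, 0.523, 0.0, 0.0]
ft_force: [0.4, -1.0, 1.1]
grip_width: 0.009
grasp_force: 0.0
```

```bash
python3 -m handwheel '[{"twist":[0,0,0],"xyz":[0,0,5],"fingers":0.6},{"twist":[0,0,0],"xyz":[0,0,10],"fingers":0.6},{"twist":[0,0,0],"xyz":[0,0,13],"fingers":0.6},{"twist":[0,0,0],"xyz":[0.8,4.5,13],"fingers":0.6},{"twist":[0,0,0],"xyz":[1.8,9.6,13],"fingers":0.6},{"twist":[0,0,0],"xyz":[1.8,9.6,12],"fingers":0.6},{"twist":[0,0,0],"xyz":[1.8,9.6,9.5],"fingers":0.6},{"twist":[0,0,0],"xyz":[1.8,9.6,7.3],"fingers":0.6},{"twist":[0,0,0],"xyz":[1.8,9.6,7.3],"fingers":0.4},{"twist":[0,0,0],"xyz":[1.8,9.6,7.3],"fingers":0.2}]' 4
python3 -m handwheel '[{"twist":[0,0,0],"xyz":[0,0,0],"fingers":0},{"twist":[0,0,0],"xyz":[0,0,0],"fingers":0},{"twist":[0,0,0],"xyz":[0,0,0],"fingers":0},{"twist":[0,0,0],"xyz":[0,0,0],"fingers":0},{"twist":[0,0,0],"xyz":[0,0,0],"fingers":0},{"twist":[0,0,0],"xyz":[0,0,0],"fingers":0},{"twist":[0,0,0],"xyz":[0,0,0],"fingers":0},{"twist":[0,0,0],"xyz":[0,0,0],"fingers":0},{"twist":[0,0,0],"xyz":[0,0,0],"fingers":0},{"twist":[0,0,0],"xyz":[0,0,0],"fingers":0}]' 4
```

```text
clock: 34.0
tcp_pos: [0.4882, 0.3306, 0.0678]
ee_rot: [0.852, 0.523, -0.0, 0.0]
ft_force: [0.0, -0.7, 0.2]
grip_width: 0.454
grasp_force: 0.0
clock: 35.25
tcp_pos: [0.488, 0.3311, 0.0674]
ee_rot: [0.852, 0.523, -0.0, -0.0]
ft_force: [-0.9, 1.0, 0.4]
grip_width: 0.091
grasp_force: 4.0
```

```bash
python3 -m handwheel '[{"twist":[0,0,0],"xyz":[0.6,-0.3,1.35],"fingers":0},{"twist":[0,0,0],"xyz":[1.3,-0.7,2.55],"fingers":0},{"twist":[0,0,0],"xyz":[2.25,-1.15,3.6],"fingers":0},{"twist":[0,0,0],"xyz":[3.35,-1.7,4.45],"fingers":0},{"twist":[0,0,0],"xyz":[4.55,-2.3,5.1],"fingers":0},{"twist":[0,0,0],"xyz":[5.8,-2.95,5.45],"fingers":0},{"twist":[0,0,0],"xyz":[7.1,-3.6,5.6],"fingers":0},{"twist":[0,0,0],"xyz":[7.1,-3.6,5.6],"fingers":0},{"twist":[0,0,0],"xyz":[7.1,-3.6,5.6],"fingers":0},{"twist":[0,0,0],"xyz":[7.1,-3.6,5.6],"fingers":0}]' 4
python3 - <<'E'
from h import *
a0=cv2.imread("pics/full7s.png");b0=cv2.imread("pics/full7t.png")
s=get_image("scene");t=get_image("top")
for n,im in(("s",s),("t",t)):cv2.imwrite(f"pics/full8{n}.png",im["frame"])
# basket rim: bright-grey pixels near
for n,im,(x0,x1,y0,y1) in(("s",s,(212,285,295,370)),("t",t,(185,255,232,290))):
  for k,g in(("before",cv2.imread("pics/scene0.png" if n=="s" else "pics/top0.png")),("now",im["frame"])):
    g=cv2.cvtColor(g,cv2.COLOR_BGR2GRAY)[y0:y1,x0:x1]; ys,xs=np.nonzero(g>150); print(n,k,len(xs),x0+np.percentile(xs,[2,50,98]),y0+np.percentile(ys,[2,50,98]))
E
```

```text
clock: 36.5
tcp_pos: [0.5583, 0.2952, 0.123]
ee_rot: [0.852, 0.523, -0.001, -0.0]
ft_force: [0.5, 0.5, -2.5]
grip_width: 0.092
grasp_force: 4.0
s before 913 [213. 247. 280.] [296. 326. 350.]
s now 580 [212.  231.5 284. ] [296.   313.   352.84]
t before 618 [192. 219. 240.] [242. 261. 279.]
t now 8 [206.   223.5  242.58] [232.   249.5  262.32]
```

```bash
python3 -m handwheel '[{"twist":[0,0,0],"xyz":[0,0,0],"fingers":0},{"twist":[0,0,0],"xyz":[0,0,0],"fingers":0},{"twist":[0,0,0],"xyz":[0,0,0.5],"fingers":0},{"twist":[0,0,0],"xyz":[0,0,2],"fingers":0},{"twist":[0,0,0],"xyz":[0,0,4],"fingers":0},{"twist":[0,0,0],"xyz":[0,0,6.5],"fingers":0},{"twist":[0,0,0],"xyz":[0,0,9],"fingers":0},{"twist":[0,0,0],"xyz":[0,0,11.5],"fingers":0},{"twist":[0,0,0],"xyz":[0,0,13.3],"fingers":0},{"twist":[0,0,0],"xyz":[0,0,13.9],"fingers":0}]' 30
python3 -m handwheel '[{"twist":[0,0,0.02],"xyz":[-0.3,-1.5,0],"fingers":0},{"twist":[0,0,0.04],"xyz":[-0.8,-4.5,0],"fingers":0},{"twist":[0,0,0.06],"xyz":[-1.4,-8,0],"fingers":0},{"twist":[0,0,0.08],"xyz":[-2,-12,0],"fingers":0},{"twist":[0,0,0.1],"xyz":[-2.6,-16,0],"fingers":0},{"twist":[0,0,0.1],"xyz":[-3,-20,0],"fingers":0},{"twist":[0,0,0.1],"xyz":[-3.3,-23,0],"fingers":0},{"twist":[0,0,0.1],"xyz":[-3.5,-25,0],"fingers":0},{"twist":[0,0,0.1],"xyz":[-3.5,-26,0],"fingers":0},{"twist":[0,0,0.1],"xyz":[-3.5,-26,0],"fingers":0}]' 30
python3 - <<'E'
from h import *
s=get_image("scene");t=get_image("top")
p=readout.get_obs()["tcp_pos"]; v=np.array([.365,.931,0])
bar=p+.022*v+[0,0,.020]; ctr=bar-[0,0,.082]
print(p)
for n,im in(("s",s),("t",t)):
  cv2.imwrite(f"pics/full9{n}.png",im["frame"])
  print(n,"bar ends",proj(im,bar-.047*v).round(),proj(im,bar+.047*v).round(),"rim ctr",proj(im,ctr).round(),"bottom",proj(im,bar-[0,0,.144]).round(),"seat",proj(im,[.5965,.032,.2505]).round())
  u=proj(im,ctr).round().astype(int); g=cv2.cvtColor(im["frame"],cv2.COLOR_BGR2GRAY)[u[1]-40:u[1]+44,u[0]-40:u[0]+40]
  for row in g[::3,::2]: print("".join(" .:-=+*#%@"[min(9,x*10//256)] for x in row))
E
```

```text
clock: 37.85
tcp_pos: [0.5599, 0.2954, 0.2651]
ee_rot: [0.852, 0.523, 0.002, 0.0]
ft_force: [0.3, -0.2, -2.2]
grip_width: 0.077
grasp_force: 30.0
clock: 39.1
tcp_pos: [0.5241, 0.0348, 0.2625]
ee_rot: [0.825, 0.565, 0.0, -0.0]
ft_force: [-0.2, -0.0, -1.8]
grip_width: 0.078
grasp_force: 30.0
[0.52406103 0.03574661 0.26242037]
s bar ends [335. 216.] [303. 227.] rim ctr [320. 244.] bottom [320. 260.] seat [308. 216.]<stdin>:10: RuntimeWarning: overflow encountered in scalar multiply
Traceback (most recent call last):
OverflowError: Python integer 256 out of bounds for uint8
```

Run:
```python
import cv2
for f,(x0,x1,y0,y1) in(("pics/full9s.png",(280,360,205,280)),("pics/full9t.png",(260,340,205,280))):
  g=cv2.imread(f,0)[y0:y1,x0:x1].astype(int); print(f,x0,y0)
  for i,row in enumerate(g[::2]): print(y0+2*i,"".join(" .:-=+*#%@"[x*10//256] for x in row))
```

```text
pics/full9s.png 280 205
205 +=-------==+==+++++**#@@@@@@@%#**#%#=:::::::::--::::::::::::::::::::::::::::::-%
207 +***#####%%*+==+=++++*#@@@@@@@@@@%#+=:::::-===-::::::::::::::::::::::::--:::::-#
209 *%%###%%%%%%+===+++##***%@@@@@@@@@@@%+-::==---::::::::::::::::::::::::::::::::-*
211 #@@@@@@@@@@@#==++++#@%***#@@@@@@@@%*+==-:------::::::-::::-:::::::::::::::::::+%
213 @@@@@@@@@@@@#=+++++#@@@#**#@@@@%*==--::---::::--:::::::::::::::::::::::::::::=@@
215 @@@@@@@@@@@@#++++++#@@@@#**##+=--------:::::::::-::::::::::::::::::::::::::::+@@
217 @@@@@@@@@@@@%++++++*@@@@%*++==++--======-:::::::::::::::::::::::::::::::::-=+%@@
219 @@@@@@@@@@@@%+=++++*%%*+=--==============----::::::::::::::::::::::::::-*%@@@@@@
221 @@@@@@@@@@%+===+++++=-------==========++++++=-:::::::-:::::::::::-+#%*+=-=+*%@@@
223 @@@@@@@@@@@*--==+===----=========+++++++====-::::::::::::::-=+=-=#@@@@@@%*=-==*%
225 @@@@@@@@@@@*=-::-----===+=++***+++===========-::--:::::::--=++=-::-=*#%@@@@%*+=-
227 @@@@@@@@%*+==========+****+++=========================---:-=++=-:::::-=+#%@@@@@%
229 =+*%@%*=----===+==+==+++============================
[... 1665 characters left out ...]
-------:-----===-========+===================----=+++*++--:::::
271 ==------------------------------===+=+=--==--++============--:-=++++*#+-:::---:-
273 ===------------------------:-----:---==+++++=============---==++**%#+-::::::::::
275 =====-----------------------::::::::::::----:--=======----=+++*%%*=:::::::::--::
277 --=--------------------:::::-:::::-::::------::--------==++**%%*-:::-----:::::--
279 -----------------------::::::-:::::::---==-------:--=+++*%@%#+-:::::::::::::::::[ WARN:0@0.042] global loadsave.cpp:275 findDecoder imread_('pics/full9t.png'): can't open/read file: check file path/integrity
Traceback (most recent call last):
TypeError: 'NoneType' object is not subscriptable
```

```bash
python3 -m handwheel '[{"twist":[0,0,0],"xyz":[0.7,-0.3,0],"fingers":0},{"twist":[0,0,0],"xyz":[1.5,-0.6,0],"fingers":0},{"twist":[0,0,0],"xyz":[2.3,-0.9,0],"fingers":0},{"twist":[0,0,0],"xyz":[3.1,-1.25,0],"fingers":0},{"twist":[0,0,0],"xyz":[3.9,-1.6,0],"fingers":0},{"twist":[0,0,0],"xyz":[4.7,-1.9,0],"fingers":0},{"twist":[0,0,0],"xyz":[5.5,-2.2,0],"fingers":0},{"twist":[0,0,0],"xyz":[6.1,-2.5,0],"fingers":0},{"twist":[0,0,0],"xyz":[6.4,-2.6,0],"fingers":0},{"twist":[0,0,0],"xyz":[6.4,-2.6,0],"fingers":0}]' 30
python3 -m handwheel '[{"twist":[0,0,0],"xyz":[0,0,0],"fingers":0},{"twist":[0,0,0],"xyz":[0,0,-0.6],"fingers":0},{"twist":[0,0,0],"xyz":[0,0,-1.2],"fingers":0},{"twist":[0,0,0],"xyz":[0,0,-1.7],"fingers":0},{"twist":[0,0,0],"xyz":[0,0,-2.1],"fingers":0},{"twist":[0,0,0],"xyz":[0,0,-2.3],"fingers":0},{"twist":[0,0,0],"xyz":[0,0,-2.5],"fingers":0},{"twist":[0,0,0],"xyz":[0,0,-2.5],"fingers":0},{"twist":[0,0,0],"xyz":[0,0,-2.5],"fingers":0},{"twist":[0,0,0],"xyz":[0,0,-2.5],"fingers":0}]' 30
python3 - <<'E'
from h import *
for n in("scene","top"): 
  im=get_image(n);cv2.imwrite(f"pics/fullA{n[0]}.png",im["frame"])
E
```

```text
clock: 40.45
tcp_pos: [0.5881, 0.009, 0.2624]
ee_rot: [0.825, 0.565, -0.0, -0.0]
ft_force: [0.6, 0.0, -2.1]
grip_width: 0.082
grasp_force: 30.0
clock: 41.7
tcp_pos: [0.5882, 0.0091, 0.2376]
ee_rot: [0.825, 0.565, 0.0, 0.0]
ft_force: [-0.3, 0.4, -2.3]
grip_width: 0.079
grasp_force: 30.0
```

Still carrying the full weight with no collision. I'll lower it the rest of the way gently.

```bash
python3 -m handwheel '[{"twist":[0,0,0],"xyz":[0,0,-0.2],"fingers":0},{"twist":[0,0,0],"xyz":[0,0,-0.4],"fingers":0},{"twist":[0,0,0],"xyz":[0,0,-0.6],"fingers":0},{"twist":[0,0,0],"xyz":[0,0,-0.7],"fingers":0},{"twist":[0,0,0],"xyz":[0,0,-0.8],"fingers":0},{"twist":[0,0,0],"xyz":[0,0,-0.8],"fingers":0},{"twist":[0,0,0],"xyz":[0,0,-0.8],"fingers":0},{"twist":[0,0,0],"xyz":[0,0,-0.8],"fingers":0},{"twist":[0,0,0],"xyz":[0,0,-0.8],"fingers":0},{"twist":[0,0,0],"xyz":[0,0,-0.8],"fingers":0}]' 30
```

```text
clock: 43.05
tcp_pos: [0.5881, 0.0091, 0.2295]
ee_rot: [0.825, 0.565, 0.0, -0.0]
ft_force: [0.1, 0.9, -1.3]
grip_width: 0.078
grasp_force: 30.0
```

```bash
python3 -m handwheel '[{"twist":[0,0,0],"xyz":[0,0,-0.1],"fingers":0},{"twist":[0,0,0],"xyz":[0,0,-0.2],"fingers":0},{"twist":[0,0,0],"xyz":[0,0,-0.3],"fingers":0},{"twist":[0,0,0],"xyz":[0,0,-0.4],"fingers":0},{"twist":[0,0,0],"xyz":[0,0,-0.4],"fingers":0},{"twist":[0,0,0],"xyz":[0,0,-0.4],"fingers":0},{"twist":[0,0,0],"xyz":[0,0,-0.4],"fingers":0},{"twist":[0,0,0],"xyz":[0,0,-0.4],"fingers":0},{"twist":[0,0,0],"xyz":[0,0,-0.4],"fingers":0},{"twist":[0,0,0],"xyz":[0,0,-0.4],"fingers":0}]' 30
python3 - <<'E'
from h import *
print(np.mean([readout.get_obs()["ft_force"] for _ in range(5)],0))
im=get_image("top");im2=get_image("scene");print(np.mean([readout.get_obs()["ft_force"] for _ in range(5)],0))
for n,im,(x0,x1,y0,y1) in(("s",im2,(280,350,200,270)),("t",im,(285,350,195,265))):
  print(n,x0,"seat px",proj(im,[.5965,.032,.2505]).round())
  g=im["frame"].mean(2).astype(int)[y0:y1,x0:x1]
  for i,row in enumerate(g[::2]): print(y0+2*i,"".join(" .:-=+*#%@"[x*10//256] for x in row))
E
```

```text
clock: 44.3
tcp_pos: [0.5882, 0.009, 0.2256]
ee_rot: [0.825, 0.565, 0.0, 0.0]
ft_force: [-1.4, -0.2, 4.7]
grip_width: 0.074
grasp_force: 30.0
[-1.44028117 -0.21929453  4.66675927]
[-1.35050288 -0.11694546  4.72831746]
s 280 seat px [308. 216.]
200 ::::::::::-----===+****+=-:::::::::::::::::::::::::::::::::--::-+%@@@#
202 ::::::::::-======++%%%%%#=:::::---:-::::::::::::::::::::::::::::=%@@@+
204 --:::::::::-======++*%@@@@*-::------::::::::::::::::::::::::::::-#%%+:
206 *++++++++**+====+==++#%@@@@#=------:::::--::::-:::::::::::::::::+#%%+-
208 +**###%%####+==++=++++*%@@@@@#+-::-::::::::::::::::::::::::::::=%@@@%*
210 *%@@@%%%@@@@*=====+#%#+*#%@@@@%+:::::::::::::::::::::::::::::::=%@@%%@
212 @@@@@@@@@@@@*===+=+#@@%*+#%@@@%+::::::::::::::::::::::::::::::=*@@@@@@
214 @@@@@@@@@%@@#==++=+#@@@%*+#%@%*=--::::::::::::::::::::--=+=--=+#%@@@@@
216 @@@@@@@@@@@@#+=++=+*%@@@#++++++++=-::::::::::::::-==+%@@@@@@%+--=+*%@@
218 @@@@@@@@@@@@%+++=+++##*++++===+==-:::::::::::::=++#%%#**#@@@@@@%*====+
220 @@@@@@@@@@@%*=++**++++==---=======-::----===---=++==*%@%#**#%@@%+====-
222 @@@@@@@@@@#++++++===------=
[... 3544 characters left out ...]

245 =======-:::::==----=++=::--:--::--::=--==-:::+=-=++=============-
247 -==-==-::::::--=-====-:==::--::-:.==-.==:=+-=-+%#++==============
249 =====-::::::::=====-:---:--::=-::=-::=-:==--+##*+++=============-
251 =-==-:::::::::--=-====-:--::-::--::-=::---*%#*+--==============--
253 -:---::::::::::==-==--=======-------*#%%**+:===::============-:-=
255 ::--:::::::::::--------::--:==--***==-:.+*==++-:::-========-:-===
257 ::::::::::::::::==-=-:-==--=++=*#***==#*=-+++-::::-====--::-=====
259 :::::::::::::::::==-===-:--:.=-::=-::=-++*+=-::::---:::--========
261 ::::::::::::::::::-==-------==###*==++=-=**-:::::--==============
263 :::::::::::::::::::::-=++=-::--:::=-=#*===-::::::-===============
```

```bash
python3 -m handwheel '[{"twist":[0,0,0],"xyz":[0,0,0.1],"fingers":0},{"twist":[0,0,0],"xyz":[0,0,0.1],"fingers":0},{"twist":[0,0,0],"xyz":[0,0,0.1],"fingers":0.15},{"twist":[0,0,0],"xyz":[0,0,0.1],"fingers":0.25},{"twist":[0,0,0],"xyz":[0,0,0.1],"fingers":0.35},{"twist":[0,0,0],"xyz":[0,0,0.1],"fingers":0.4},{"twist":[0,0,0],"xyz":[0,0,0.1],"fingers":0.4},{"twist":[0,0,0],"xyz":[0,0,0.1],"fingers":0.4},{"twist":[0,0,0],"xyz":[0,0,1],"fingers":0.4},{"twist":[0,0,0],"xyz":[0,0,2],"fingers":0.4}]' 30
python3 -m handwheel '[{"twist":[0,0,0],"xyz":[0,0,1],"fingers":0.4},{"twist":[0,0,0],"xyz":[0,0,3],"fingers":0.4},{"twist":[0,0,0],"xyz":[0,0,5],"fingers":0.4},{"twist":[0,0,0],"xyz":[0,0,8],"fingers":0.4},{"twist":[0,0,0],"xyz":[0,0,11],"fingers":0.4},{"twist":[0,0,0],"xyz":[-1,-4,11],"fingers":0.4},{"twist":[0,0,0],"xyz":[-2,-8,11],"fingers":0.4},{"twist":[0,0,0],"xyz":[-3,-13,11],"fingers":0.4},{"twist":[0,0,0],"xyz":[-4,-18,11],"fingers":0.4},{"twist":[0,0,0],"xyz":[-4,-20,11],"fingers":0.4}]' 30
python3 - <<'E'
from h import *
a=get_image("top")["frame"].astype(int);
im2=get_image("scene");[get_image("scene") for _ in range(8)]
im=get_image("top");print(abs(a-im["frame"])[190:300,270:350].mean())
bar=np.array([.5965,.032,.2505]);v=np.array([.365,.931,0])
for n,im,(x0,x1,y0,y1) in(("s",im2,(280,350,195,270)),("t",im,(280,350,195,280))):
  print(n,x0,"bar ends",proj(im,bar-.047*v).round(),proj(im,bar+.047*v).round(),"seat",proj(im,bar).round(),"rim",proj(im,bar-[0,0,.082]).round())
  g=im["frame"].mean(2).astype(int)[y0:y1,x0:x1]
  for i,row in enumerate(g[::2]): print(y0+2*i,"".join(" .:-=+*#%@"[x*10//256] for x in row))
E
```

```text
clock: 45.65
tcp_pos: [0.5882, 0.009, 0.2462]
ee_rot: [0.825, 0.565, 0.0, 0.0]
ft_force: [0.7, -1.0, -1.3]
grip_width: 0.396
grasp_force: 0.0
clock: 46.9
tcp_pos: [0.5475, -0.1934, 0.3562]
ee_rot: [0.826, 0.564, 0.0, 0.001]
ft_force: [-0.8, 0.8, 0.2]
grip_width: 0.402
grasp_force: 0.0
4.1033333333333335
s 280 bar ends [323. 211.] [292. 221.] seat [308. 216.] rim [309. 237.]
195 @@@%#*+**#%+-:::::=++==++===+*#%@@@@@@@@@@@@##*++==+#%@@@@@@@@@@@@@@@%
197 +--:::-:-:-:::::::--=*%@@@@#+===+#%@@@@@@@@@@@@@@@@@@@@@@@@@@@@@@@@@@@
199 :-::::::::---::-==+#*+*#%@@@@@%*===+*#%@@@@@@@@@@@@@@@@@@@@@@@@@@@@@@@
201 --::-------==+**#%###%%#***%@@@@@@#+===+#%@@@@@@@@@@@@@@@@@@@@@@@@@@@*
203 -:---:--::--=++++#%%%%@@@@%#**#%@@@@@%*===+*#%@@@@@@@@@@@@@@@@@@@@@@#=
205 +=-------=====++++*%%%@@@@@@@%#**#%@@@@@@*=-===*%@@@@@@@@@@@@@@@@@%#=:
207 +****####%%*+==++++*#%%@@@@@@@@@@%#**#%@#+--=+=--=+#%@@@@@@@@@@@@@@%*=
209 *#######%%%%+==+++*%##%%@@@@@@@@@@@@%+==--+#@@@@#+=-=+#%@@@@@@@@@@@@@%
211 #%@@@@@@@@@@*==+++*#%%#%@%@@@@@@@@%*=--=+*#%%%@@@@@%*+-=+*%@@@@@@@@@@@
213 @@@@@@@@@@@@*==+++*#@@@#%%%@@@@#+=++*%%%%%#*
[... 4723 characters left out ...]
==-::::::::::::::::::::::
263 :::::-=======-----------=---=--+**+=====++=-::::::::::::::::::::::::::
265 :::::::::--=-----=---==-:----------:---:::::::::::--:::::--:-:::-:-:::
267 :::::::::::----===--------:::::-::----::::::::::::::-:::-:::::-:::::::
269 ::::::::::::::--===--====---::::::::::::::::::::::::::-:::::::::::::::
271 :::::::::::::::::---=-==---====-:::::::-::::::::::-:::::::::-:::::::::
273 :::::::::::::::::::-==--=====--::::::::::-:::::::::::::::::::-:::-:::-
275 ::::::::::::::::::::::-----::::::::-::::::::::::::::::::::-::::::::::-
277 ::::::::::::-::::::::::::::::::::::::::::::::::::::::::::::::::::-::::
279 ==--:::.::::::::::::-:::::::::::::::::::::::::::::::-:-:::::-:::::::-:
```

```bash
for i in 1 2; do python3 -m handwheel '[{"twist":[0,0,0],"xyz":[0,0,0],"fingers":0.4},{"twist":[0,0,0],"xyz":[0,0,0],"fingers":0.4},{"twist":[0,0,0],"xyz":[0,0,0],"fingers":0.4},{"twist":[0,0,0],"xyz":[0,0,0],"fingers":0.4},{"twist":[0,0,0],"xyz":[0,0,0],"fingers":0.4},{"twist":[0,0,0],"xyz":[0,0,0],"fingers":0.4},{"twist":[0,0,0],"xyz":[0,0,0],"fingers":0.4},{"twist":[0,0,0],"xyz":[0,0,0],"fingers":0.4},{"twist":[0,0,0],"xyz":[0,0,0],"fingers":0.4},{"twist":[0,0,0],"xyz":[0,0,0],"fingers":0.4}]' 30 | head -1; done
python3 - <<'E'
from h import *
L=[get_image("top")["frame"].astype(int) for _ in range(12)]
for k in(1,4,8,11): print(k,abs(L[0]-L[k])[205:270,290:340].mean(),abs(L[0]-L[k])[300:380,20:120].mean())
E
```

```text
clock: 48.7
clock: 49.95
1 1.2848205128205128 1.597625
4 1.2781538461538462 1.57775
8 1.2540512820512821 1.5718333333333334
11 1.276102564102564 1.5998333333333334
```

The pictures differ only by noise, so the basket is hanging still. Handing in.

```bash
python3 -c "
from workcell import r
print(r.sign_off())"
```

```text
the job is handed in; nothing more can be done
None
```

I've handed the job in, but no verdict came back: by my own camera and force checks, the stand is in the tray with its mast locked out, and the basket hangs still and clear on the hook.

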